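# Strip the hob's cooking vent for washing

### The arm

A 6-joint arm with a two-finger parallel gripper is mounted at the origin on the work surface. World frame = base frame: x ahead of the robot, y to its left, z up, the work surface at z = 0. Lengths are in m, angles in rad, forces in N, time in s.
With the tool pointing down it reaches from about 0.225 to 0.875 m from the base axis. Payload 3.4 kg.
Tool frame: the origin (TCP) lies on the centre line of the jaws, within the pads' length; the fingertips stand 25 mm ahead of it and the grasp point (between the pads) lies 6 mm ahead of it (manip.tip_reach is the distance from the TCP to the fingertips, in m); z points along the fingers, y is the direction in which the jaws open and shut (so a half turn about z gives the same grasp; the last joint's range is limited). The gripper opens to 85 mm and grips with 20 to 120 N. Pads are 22 mm wide; open, the fingers measure 114 mm over their backs; the gripper's body (76 mm by 85 mm) begins 54 mm behind the grasp point. The pads swing forward as they close: fully open they stand 13 mm farther back than shut.
Start: joints at [1.131, 0.276, 1.505, -0, 1.361, -0.121], TCP at [0.18, 0.546, 0.256] pointing down, gripper open.
Joint ranges: [-2.89, 2.89], [-0.75, 2.08], [0.22, 2.7], [-1.18, 4.32], [0.11, 2.71], [-2.7, 2.7]. Speed limits (rad/s): [2.57, 2.57, 3.14, 3.14, 3.14, 3.14].

### API

Orientations are given as [roll, pitch, yaw] about the fixed x, y, z axes, in that order (R = Rz(yaw) Ry(pitch) Rx(roll)).
In Python, from workcell import manip gives the robot as it stands. The module is installed in compiled form; this text tells all that it offers.
- The arm moves only by the shell command python3 -m crank 'ROWS'. ROWS is JSON, a list of rows, each a list of 7 numbers: the shift along the tool's x, y, z in mm, then the turn, a rotation vector about the tool's x, y, z in degrees, then the closure in counts, from 0 (fully open) to 255 (shut). A call has 1 to 5 rows; each row is the pose to reach, as a shift and turn from the pose measured when the call began, along the tool's axes at that moment; what a row does not reach only later rows make up. A row lasts 1/12 s, in which the tool goes at most 41.7 mm and 7.16 degrees, less where a joint would pass 70% of its speed; a pose out of reach is approached as far as the arm can. A call with a gripper value outside its range is refused whole. The fingers move at their own pace and stop on an object; the grip force is fixed at half the most. Time passes only in rows, so rows that repeat a pose let the fingers close. It gives the time, the measured TCP pose, the force and the opening at its end, in the units of the state.
- manip.state(): the state, without advancing time (a new reading comes with each control period).
- manip.get_image(name): name is "scene" or "side" or "wrist"; returns a dict with "image" (400x640x3 uint8, blue, green, red), "depth" (400x640 float32, m along the optical axis (not along the pixel's ray), 0 where there is no reading), "fx", "fy", "cx", "cy" (pixels), "position" and "attitude" of the camera in the world; the wrist camera has in their place "hand_eye" (4x4, takes a point from camera to tool coordinates, whose origin is the TCP and whose axes are the flange's). Camera axes: x right, y up, looking along -z (the intrinsics and any distortion apply to the point x, -y, -z); pixel columns grow to the right and rows downward; lengths in m; the calibration is good to about 2 mm. A picture is of the moment at which its call begins: read the wrist's pose just before it.
- manip.close_job(): hands the job in, once; it reports no verdict.
Trained networks look in the newest picture that a camera, given by its name, has taken for a name from the list of things; names that differ only in an ending like _2 or _b are one class to them, and where a whole thing is asked for, a point or a joint stands for the part that bears it (a point fixed in the world has none). Each returns a list of dicts, best first, with "p" (0 to 1); they miss things now and then, are a little off and sometimes report something else, mostly with a low value. They report only what shows in the picture. A call takes as long as a camera call. They do not tell look-alikes from the thing itself.
- manip.recognise(camera, thing): "xy" ([column, row] in pixels, amid what is visible of it).
- manip.cut_out(camera, thing): "region" (400x640 bool, what is visible of it) and "xy" ([column, row] in pixels, amid what is visible of it).
The state is a dict: "time": time; "joint_pos": joint angles; "qd": joint speeds; "joint_efforts": joint torques, N m; "tcp_pos": TCP position; "orientation": TCP orientation; "contact_force": force on the tool from outside, world axes, zero at the start; "moment": the same for the moment, N m; "opening": finger opening in m.
Only numpy, scipy, OpenCV 4.12 (cv2) and the standard library are available. Lean on these libraries where they do the work, as an engineer would, in place of code of your own. Each camera call takes 0.05 s, during which the arm holds its last target.

### The job

The vent in the middle of the cold hob needs its weekly wash. Press down the marked edge of the flush metal flap until it tips over and stays standing open, lift it out of the vent by its raised edge and stand it on its long edge in one of the slots of the dish rack; then lift the grease filter out of the vent by its handle and set it upright on the flat side of the rack. Set both down gently, and leave the kettle, the pot and the glass jar where they are.

Things in the scene. Friction and masses are not known exactly. Their poses are not given: they have to be found in the camera images.
- hob: Black glass hob, 520 x 520 mm, fixed. x along the vent, y across it, z up from the worktop; glass top at z = 6 mm. Origin over the flap's pin line, mid length. Vent opening: x -103..103, y -67..55 mm; the well below has its floor at z = -99 mm. V notches, open upward, in its end walls (|x| 80 to 103 mm) carry the flap's pins at y = 0, z = -14 mm.
- flap: Loose aluminium vent flap, 0.45 kg, flush with the glass, 5 mm gap all round. Origin on its pin line (along x), mid length; z out of its top face. Plate x -98..98, y -62..50, z 12..20 mm (8 mm thick); under it two brackets with 8 mm pins at |x| 72..96 mm (y -5..5, z down to -4 mm). It lies rocking on its pins and on a ledge near its y = -62 edge; the y = 50 edge is free to go down.
- flap_mark (a point): Point on the flap's top at y = 40 mm, mid length: black bar (60 x 6 mm) that marks where to press. Some 2 N tips the flap about its pins, this edge going down. About 12 mm down (15 mm to be sure) it passes its balance point, swings on by itself and stays open, turned 75 deg, against a stop; let go earlier it falls back flush.
- flap_lift (a point): Point in mid thickness of the flap's plate at y = -44 mm, mid length, 18 mm inside the edge that rises: place to pinch it once open. Open, the plate is 15 deg from upright, leaning to the hob's -y side, its raised edge about 45 mm above the glass, and lifts straight up out of its notches. Stood upright, its other long edge is 94 mm under this point.
- filter: Loose steel grease filter, about 0.4 kg, under the flap on the floor of the well: a box 144 (x) by 80 (y) by 35 mm high with a black bow handle on top. Origin at the centre of its underside, z up. A 14 mm high rim round its foot leaves it about 3 mm of play; it lifts straight up.
- filter_handle (a point): Middle of the handle's bar, 82 mm above the filter's origin. The bar runs along the filter's y, 30 mm long, 9 mm thick, on two legs at its ends, 42 mm free under it. Before removal it is about 23 mm below the glass top.
- rack: Wire dish rack on a grey drip tray, fixed, 300 (x) by 285 mm (y). Origin at the centre of its underside, x along the slots, z up. Wire floor 22 mm up; rim wire 49 mm up. -y side: tines 5 mm thick, tops 87 mm up, in two rows (x = -50, 50) at y = -128, -99, -70, -41, -12 mm: four slots 24 mm wide, centres y = -113.5, -84.5, -55.5, -26.5. +y side (y 0..135 mm): flat, empty.
- kettle: Bystander: red kettle with a black arched handle, 155 mm wide, 195 mm high, on one of the two -y zones of the hob; origin under its centre.
- pot: Bystander: black cast-iron pot with lid, 152 mm across (194 mm over its ears), 103 mm high, on the other -y zone of the hob; origin under its centre.
- jar: Bystander: square green glass jar, 90 mm wide, 164 mm high, on the worktop between the hob and the far end of the rack; origin under its centre.
Not all that is in view belongs to the job. Leave any green look-alike of the flap alone.

How it is judged:
By the outcome, as a careful person would: the job done as asked, in the order asked, and still so for the second after the job is handed in, with the robot touching nothing.
It also fails if it takes over 69 s, if anything falls off the work surface, if the arm or the gripper's body presses on something with over 40 N, if the wrist force passes 120 N, or if a joint passes its speed limit or range.

## Working session

There is one attempt and no reset: what is moved stays moved. The work goes in short steps, Python scripts to look and compute and a shell command to move; the robot and the scene stay as the last step left them, time stands still between calls to the robot, and variables do not carry over. Pictures are saved under pics/ and viewed, and the job is handed in when it is done.

```bash
mkdir -p pics; cat > h.py <<'E'
from workcell import manip
import numpy as np, cv2
from scipy.spatial.transform import Rotation as R
def state(): return manip.state()
def T_tool(s):
    T=np.eye(4);T[:3,:3]=R.from_euler('xyz',s['orientation']).as_matrix();T[:3,3]=s['tcp_pos'];return T
def grab(name):
    s=manip.state();im=manip.get_image(name)
    if name=='wrist': T=T_tool(s)@np.array(im['hand_eye'])
    else:
        T=np.eye(4);a=np.array(im['attitude']);T[:3,:3]=a if a.shape==(3,3) else R.from_euler('xyz',a).as_matrix();T[:3,3]=im['position']
    im['T']=T;return im
def cloud(im):
    d=im['depth'];v,u=np.mgrid[0:d.shape[0],0:d.shape[1]]
    P=np.stack([(u-im['cx'])/im['fx']*d,-(v-im['cy'])/im['fy']*d,-d],-1)
    W=P@im['T'][:3,:3].T+im['T'][:3,3];W[d==0]=np.nan;return W
def proj(im,p):
    q=(np.asarray(p)-im['T'][:3,3])@im['T'][:3,:3]
    return np.stack([im['cx']+im['fx']*q[...,0]/-q[...,2],im['cy']-im['fy']*q[...,1]/-q[...,2]],-1)
def rows(target_pos,target_R=None):
    s=manip.state();T=T_tool(s)
    d=T[:3,:3].T@(np.array(target_pos)-T[:3,3])*1000
    rv=np.zeros(3) if target_R is None else np.degrees(R.from_matrix(T[:3,:3].T@target_R).as_rotvec())
    return np.round(d,1),np.round(rv,2)
E
python3 - <<'E'
from h import *
s=state();print({k:np.round(v,3) for k,v in s.items()})
for n in ['scene','side','wrist']:
    im=grab(n);cv2.imwrite(f'pics/{n}0.png',im['image'])
    print(n,[k for k in im],im.get('position'),im.get('attitude'),im['fx'],im['cx'])
    W=cloud(im);np.savez(f'{n}0.npz',W=W,T=im['T'])
    for t in ['flap','flap_mark','flap_lift','filter','filter_handle','rack','kettle','pot','jar','hob']:
        r=manip.cut_out(n,t)
        for q in r[:3]:
            m=q['region'];print(n,t,round(q['p'],2),np.round(q['xy']),m.sum(),np.round(np.nanmedian(W[m],axis=0),3))
E
```

```text
{'time': np.float64(0.0), 'joint_pos': array([ 1.131,  0.277,  1.506, -0.   ,  1.361, -0.121]), 'qd': array([-0.001,  0.001,  0.001, -0.001,  0.001, -0.001]), 'joint_efforts': array([ 1.0000e-03, -4.1679e+01, -2.4581e+01, -0.0000e+00,  1.1000e-02,
       -0.0000e+00]), 'tcp_pos': array([0.18 , 0.546, 0.255]), 'orientation': array([-3.14 , -0.   ,  2.823]), 'contact_force': array([-0.898,  0.481, -0.466]), 'moment': array([-0.036, -0.038, -0.037]), 'opening': np.float64(0.085)}
scene ['image', 'depth', 'fx', 'fy', 'cx', 'cy', 'position', 'attitude', 'T'] [ 1.15380489 -0.63224353  1.20530904] [ 0.57357817 -0.00467211  0.89610967] 403.0766582292804 318.47402256930934
scene flap 0.76 [186. 252.] 2145 [ 0.469 -0.618  0.023]
scene flap 0.72 [242. 195.] 1739 [ 0.431 -0.375  0.081]
scene flap 0.58 [302. 201.] 1595 [ 0.551 -0.201  0.007]
scene flap_mark 0.83 [186. 254.] 2237 [ 0.469 -0.618  0.023]
scene flap_mark 0.6 [307. 202.] 1531 [ 0.553 -0.202  0.007]
scene flap_lift 0.76 [187. 255.] 2193 [ 0.469 -0.619  0.023]
scene flap_lift 0.66 [304. 205.] 1615 [ 0.553 -0.201  0.007]
scene rack 0.86 
[... 642 characters left out ...]
347.] 3644 [ 0.464 -0.627  0.023]
side flap_mark 0.6 [335. 218.] 1713 [ 0.546 -0.206  0.005]
side flap_lift 0.82 [404. 347.] 3624 [ 0.465 -0.629  0.023]
side flap_lift 0.65 [334. 217.] 1757 [ 0.546 -0.205  0.005]
side rack 0.8 [254. 138.] 3567 [0.49  0.319 0.006]
side kettle 0.58 [408. 226.] 2794 [ 0.657 -0.397  0.103]
side kettle 0.48 [326. 270.] 2975 [ 0.402 -0.39   0.078]
side pot 0.57 [323. 271.] 2973 [ 0.401 -0.389  0.078]
side jar 0.76 [325. 116.] 1137 [0.74  0.179 0.103]
wrist ['image', 'depth', 'fx', 'fy', 'cx', 'cy', 'hand_eye', 'T'] None None 290.7535547100604 313.826848276082
wrist rack 0.87 [270. 332.] 6928 [0.4   0.406 0.005]
wrist hob 0.8 [ 30. 364.] 3732 [ 0.346 -0.006  0.006]
```

View pics/scene0.png

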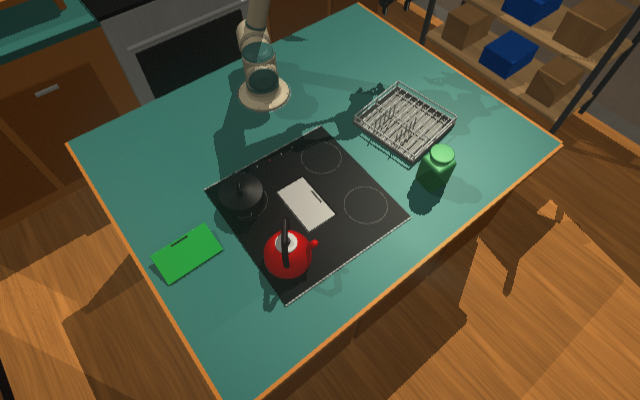

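View pics/side0.png

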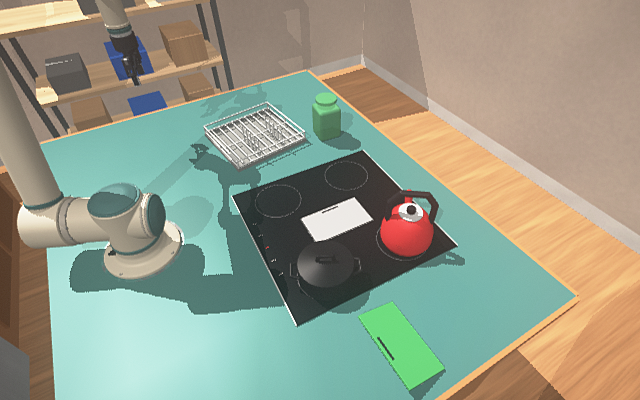

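View pics/wrist0.png

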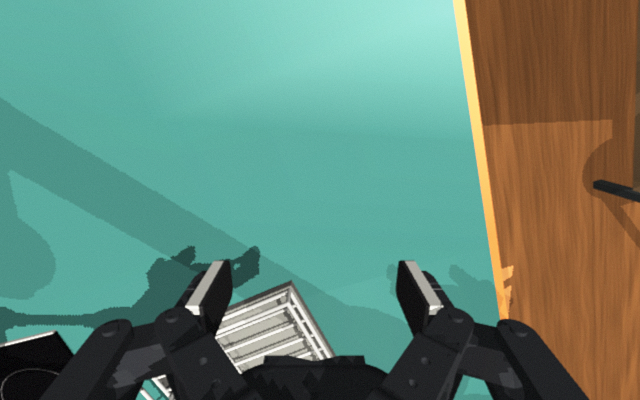

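```bash
python3 - <<'E'
import cv2
a=cv2.imread('pics/scene0.png')[140:290,130:390];cv2.imwrite('pics/scene0c.png',cv2.resize(a,None,fx=3,fy=3,interpolation=cv2.INTER_CUBIC))
E
```

```text
(no output)
```

View pics/scene0c.png

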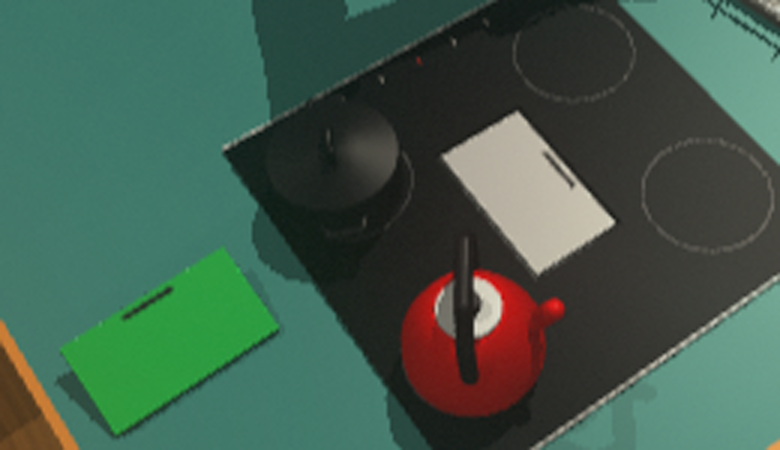

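The flap could be the grey plate in the hob's vent (scene 305,203; side 336,218) or the green plate on the worktop (scene 186,254; side 404,344). The grey one fits: it is metal, flush in the middle of the hob, and its black bar is on the +y edge. The crop confirms this. The green one is the look-alike.

```bash
cat >> h.py <<'E'
def rayplane(im,uv,z):
    uv=np.atleast_2d(np.asarray(uv,float));d=np.stack([(uv[:,0]-im['cx'])/im['fx'],-(uv[:,1]-im['cy'])/im['fy'],-np.ones(len(uv))],-1)@im['T'][:3,:3].T
    o=im['T'][:3,3];return o+d*((z-o[2])/d[:,2])[:,None]
def flapfit(im,tag=''):
    r=manip.cut_out(im['name'],'flap');hsv=cv2.cvtColor(im['image'],cv2.COLOR_BGR2HSV)
    for q in r:
        m=q['region']; 
        if np.median(hsv[...,1][m])>80 or np.median(hsv[...,2][m])<90: continue
        m2=cv2.dilate(m.astype(np.uint8),np.ones((7,7)))>0
        g=((hsv[...,2]>85)&m2).astype(np.uint8)
        g=cv2.morphologyEx(g,cv2.MORPH_OPEN,np.ones((3,3)))
        v,u=np.nonzero(g);P=rayplane(im,np.c_[u,v],0.006)[:,:2]
        (c,sz,a)=cv2.minAreaRect((P*1000).astype(np.float32))
        print(tag,'flap rect',np.round(c,1),np.round(sz,1),round(a,2))
        return c,sz,a
E
python3 - <<'E'
from h import *
for n in ['scene','side']:
    im=grab(n);im['name']=n;flapfit(im,n)
    W=cloud(im);q=manip.cut_out(n,'rack')[0];m=cv2.erode(q['region'].astype(np.uint8),np.ones((1,1)))>0
    P=W[m];P=P[np.isfinite(P[:,0])]
    print('rack z pct',np.round(np.percentile(P[:,2],[2,10,50,90,98]),3))
    Q=P[(P[:,2]>0.003)&(P[:,2]<0.06)]
    print(n,'rack all',cv2.minAreaRect((Q[:,:2]*1000).astype(np.float32)))
    Q=P[(P[:,2]>0.04)&(P[:,2]<0.058)];print(n,'rim',len(Q),cv2.minAreaRect((Q[:,:2]*1000).astype(np.float32)))
    Q=P[(P[:,2]>0.075)];print('tines',len(Q),np.round(Q[:40:2],3).tolist())
    hm=manip.cut_out(n,'hob')
    if hm:
        m=hm[0]['region'];c,_=cv2.findContours(m.astype(np.uint8),cv2.RETR_EXTERNAL,cv2.CHAIN_APPROX_NONE);c=max(c,key=len)[:,0]
        print('hob',cv2.minAreaRect((rayplane(im,c,0.006)[:,:2]*1000).astype(np.float32)))
    x0,y0=(340,70) if n=='scene' else (190,90)
    cv2.imwrite(f'pics/rack_{n}.png',cv2.resize(im['image'][y0:y0+100,x0:x0+135],None,fx=5,fy=5,interpolation=cv2.INTER_CUBIC))
E
```

```text
scene flap rect [ 549.1 -200.8] [114.3 200.8] 87.87
rack z pct [-0.001  0.002  0.008  0.027  0.055]
scene rack all ((485.768310546875, 344.6641845703125), (318.01416015625, 309.8044738769531), 8.04123592376709)
scene rim 277 ((496.8468017578125, 331.72308349609375), (295.4809875488281, 274.58544921875), 7.348657608032227)
tines 39 [[0.448, 0.318, 0.09], [0.444, 0.32, 0.075], [0.448, 0.293, 0.085], [0.45, 0.291, 0.082], [0.451, 0.263, 0.084], [0.452, 0.263, 0.079], [0.459, 0.234, 0.087], [0.459, 0.234, 0.082], [0.457, 0.233, 0.075], [0.546, 0.334, 0.084], [0.548, 0.334, 0.079], [0.463, 0.205, 0.083], [0.463, 0.206, 0.076], [0.551, 0.303, 0.08], [0.552, 0.275, 0.084], [0.554, 0.273, 0.081], [0.555, 0.247, 0.078], [0.557, 0.245, 0.076], [0.56, 0.22, 0.079], [0.563, 0.218, 0.077]]
hob ((546.0385131835938, -198.9775390625), (528.0797119140625, 533.9086303710938), 87.72613525390625)
side flap rect [ 548.2 -201.7] [119.1 201.9] 87.76
rack z pct [-0.002  0.001  0.005  0.043  0.064]
side rack all ((504.6922607421875, 348.453125), (321.23919677734375, 317.4064636230469), 7.208117961883545)
side rim 331 ((495.2735290527344, 336.0552978515625), (294.560546875, 288.8207702636719), 6.8667192459106445)
tines 43 [[0.546, 0.331, 0.086], [0.547, 0.336, 0.078], [0.552, 0.307, 0.084], [0.555, 0.305, 0.079], [0.553, 0.302, 0.077], [0.559, 0.276, 0.081], [0.557, 0.272, 0.079], [0.451, 0.319, 0.085], [0.447, 0.318, 0.082], [0.558, 0.247, 0.084], [0.448, 0.314, 0.08], [0.561, 0.245, 0.08], [0.452, 0.29, 0.084], [0.565, 0.217, 0.086], [0.454, 0.286, 0.081], [0.453, 0.288, 0.075], [0.455, 0.257, 0.089], [0.454, 0.258, 0.08], [0.459, 0.231, 0.086], [0.464, 0.204, 0.087]]
hob ((548.5269775390625, -202.42916870117188), (523.3777465820312, 523.0958251953125), 87.74298095703125)
```

View pics/rack_scene.png

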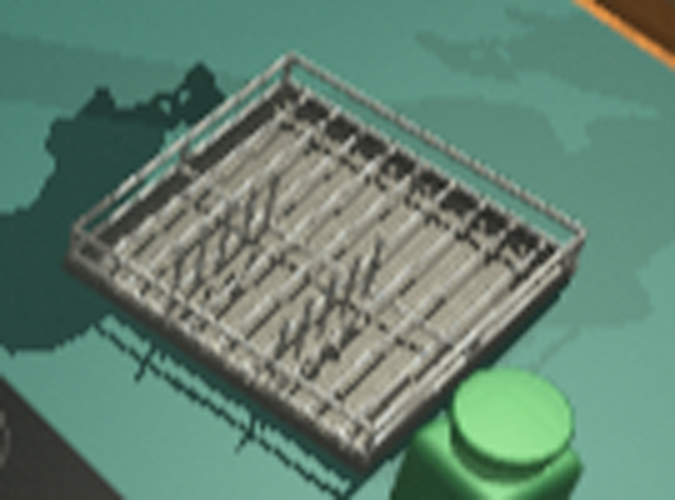

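View pics/rack_side.png

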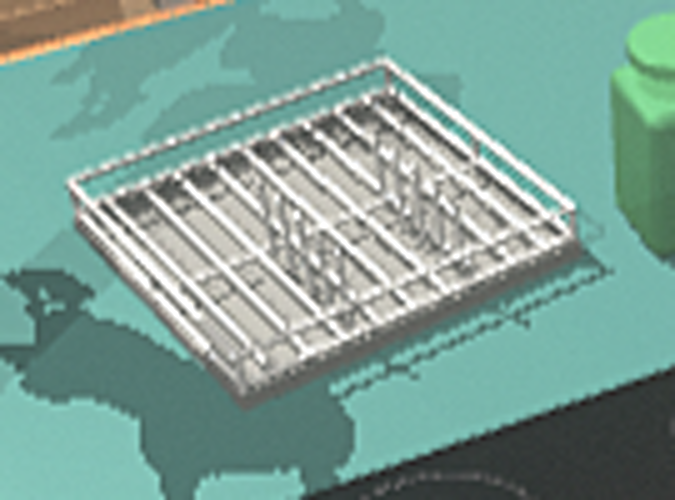

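```bash
python3 - <<'E'
from h import *
im=grab('wrist');print(manip.tip_reach,np.round(im['hand_eye'],3));print(np.round(im['T'],3))
# rack fit from tines + rim
from scipy.optimize import least_squares
ty=[-128,-99,-70,-41,-12];M=np.array([[x,y] for x in(-50,50) for y in ty])/1000
allQ=[]
for n in ['scene','side']:
    g=grab(n);W=cloud(g);m=manip.cut_out(n,'rack')[0]['region'];P=W[m];P=P[np.isfinite(P[:,0])];Q=P[P[:,2]>.075][:,:2];allQ.append(Q)
    def f(p):
        c,s=np.cos(p[2]),np.sin(p[2]);X=M@np.array([[c,s],[-s,c]])+p[:2];return np.linalg.norm(Q[:,None]-X[None],axis=2).min(1)
    r=least_squares(f,[.496,.333,.125],loss='soft_l1',f_scale=.003);print(n,r.x[:2],np.degrees(r.x[2]),np.median(r.fun))
yaw=np.pi-np.radians(2.13)
print(rows([.5488,-.196+.06,.25],R.from_euler('xyz',[np.pi,0,yaw]).as_matrix()))
E
```

```text
0.025 [[-0.     0.944  0.329  0.085]
 [ 1.     0.     0.     0.001]
 [-0.     0.329 -0.944 -0.117]
 [ 0.     0.     0.     1.   ]]
[[ 0.314 -0.897 -0.312  0.1  ]
 [ 0.95   0.296  0.103  0.573]
 [ 0.    -0.329  0.944  0.374]
 [ 0.     0.     0.     1.   ]]
scene [0.49496529 0.33789573] 7.8493358146936245 0.0024040462393624304
side [0.49682695 0.33639651] 7.463468662372781 0.002423303918268476
(array([-563.8, -532.2,    6.3]), array([  0.  ,   0.  , -16.14]))
```

```bash
cat > go.py <<'E'
import sys
from h import *
# usage: go.py x y z roll pitch yaw(deg)
a=list(map(float,sys.argv[1:]));RR=R.from_euler('xyz',a[3:6],degrees=True).as_matrix()
d,r=rows(a[:3],RR);s=state()
print('shift',d,'rot',r,'| t',round(s['time'],2),'tcp',np.round(s['tcp_pos'],4),'F',np.round(s['contact_force'],1),'op',round(s['opening'],4),'q',np.round(s['joint_pos'],2))
E
python3 go.py .48 .30 .30 180 0 187.5
```

```text
shift [-361.8 -139.7  -43.7] rot [  0.     0.   -25.77] | t 2.3 tcp [0.1802 0.5461 0.2563] F [-0.4  0.4 -0.9] op 0.0854 q [ 1.13  0.28  1.5  -0.    1.36 -0.12]
```

```bash
python3 -m crank '[[-362,-140,-44,0,0,-25.8,0],[-362,-140,-44,0,0,-25.8,0],[-362,-140,-44,0,0,-25.8,0],[-362,-140,-44,0,0,-25.8,0],[-362,-140,-44,0,0,-25.8,0]]'; python3 go.py .48 .30 .30 180 0 187.5
```

```text
time: 2.72
tcp_pos: [0.3337, 0.4198, 0.279]
orientation: [3.141, 0.0, -3.006]
contact_force: [-0.1, 1.4, -0.8]
opening: 0.0854
shift [-128.7 -138.6  -21. ] rot [0.02 0.02 0.29] | t 2.72 tcp [0.3337 0.4198 0.279 ] F [-0.1  1.4 -0.8] op 0.0854 q [ 0.77  0.2   1.55  0.    1.39 -0.94]
```

```bash
python3 -m crank '[[-129,-139,-21,0,0,0.3,0],[-129,-139,-21,0,0,0.3,0],[-129,-139,-21,0,0,0.3,0],[-129,-139,-21,0,0,0.3,0],[-129,-139,-21,0,0,0.3,0]]'; python3 - <<'E'
from h import *
im=grab('wrist');cv2.imwrite('pics/w1.png',im['image']);np.savez('w1.npz',img=im['image'],depth=im['depth'],T=im['T'],k=[im['fx'],im['fy'],im['cx'],im['cy']])
W=cloud(im);r=manip.cut_out('wrist','rack')
print([(round(q['p'],2),np.round(q['xy'])) for q in r])
M=np.zeros((400,640),bool) if not r else r[0]['region']
P=W[cv2.dilate(M.astype(np.uint8),np.ones((15,15)))>0];P=P[np.isfinite(P[:,0])]
print(np.histogram(P[:,2],bins=np.arange(-.01,.11,.01)))
Q=P[(P[:,2]>.07)&(P[:,2]<.095)][:,:2]
from scipy.optimize import least_squares
ty=[-128,-99,-70,-41,-12];Mm=np.array([[x,y] for x in(-50,50) for y in ty])/1000
def f(p):
    c,s=np.cos(p[2]),np.sin(p[2]);X=Mm@np.array([[c,s],[-s,c]])+p[:2];return np.linalg.norm(Q[:,None]-X[None],axis=2).min(1)
r=least_squares(f,[.496,.336,.13],loss='soft_l1',f_scale=.002);print(len(Q),r.x[:2],np.degrees(r.x[2]),np.median(r.fun))
p=r.x;c,s=np.cos(p[2]),np.sin(p[2])
img=im['image'].copy()
for X in np.array([[x,y,.087] for x in(-.05,.05) for y in np.array(ty)/1000]+[[x,y,.049] for x in(-.15,.15) for y in(-.1425,.1425)]):
    w=np.array([c*X[0]-s*X[1]+p[0],s*X[0]+c*X[1]+p[1],X[2]]);u=proj(im,w);cv2.circle(img,tuple(int(round(k)) for k in u),3,(0,0,255),1)
cv2.imwrite('pics/w1o.png',img)
E
```

```text
time: 3.13
tcp_pos: [0.4835, 0.2968, 0.3005]
orientation: [-3.141, 0.003, -3.013]
contact_force: [-0.2, 0.1, 0.1]
opening: 0.0847
[(0.85, array([342., 163.]))]
(array([ 4280, 34457,  1131,  8841,   130,  3953,   222,    89,   100,
         182,     0]), array([-0.01,  0.  ,  0.01,  0.02,  0.03,  0.04,  0.05,  0.06,  0.07,
        0.08,  0.09,  0.1 ]))
282 [0.4955082  0.33956758] 7.363324118196148 0.001645563795282645
```

View pics/w1o.png

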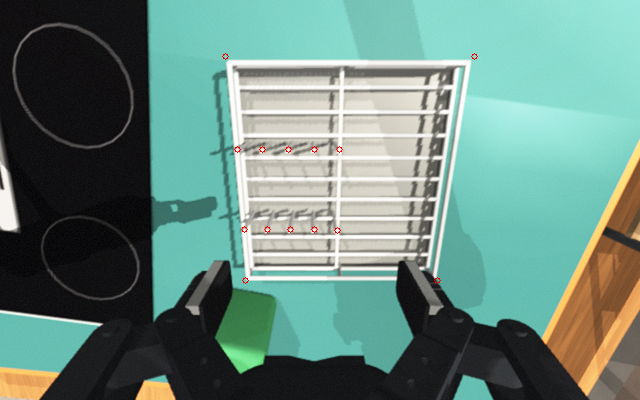

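```bash
python3 - <<'E'
import cv2
a=cv2.imread('pics/w1o.png')[125:250,205:365];b=cv2.imread('pics/w1.png')[125:250,205:365]
import numpy as np
cv2.imwrite('pics/w1c.png',np.hstack([cv2.resize(x,(400,312),interpolation=cv2.INTER_CUBIC) for x in (a,b)]))
E
```

```text
(no output)
```

View pics/w1c.png

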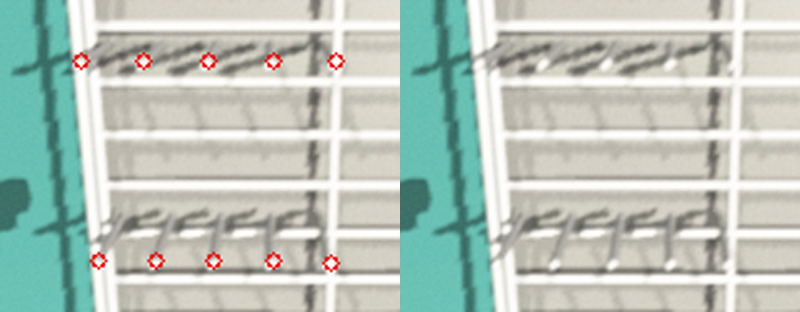

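```bash
python3 go.py .55 -.156 .22 180 0 177.87
```

```text
shift [  -8.4 -457.4   80.7] rot [-0.04  0.17  9.32] | t 3.23 tcp [0.4841 0.2968 0.3002] F [0.2 0.1 0.6] op 0.0855 q [ 0.43  0.24  1.44 -0.    1.45 -1.27]
```

```bash
python3 -m crank '[[-8,-457,81,0,0,9.3,255],[-8,-457,81,0,0,9.3,255],[-8,-457,81,0,0,9.3,255],[-8,-457,81,0,0,9.3,255],[-8,-457,81,0,0,9.3,255]]'; python3 go.py .55 -.156 .22 180 0 177.87
```

```text
time: 3.65
tcp_pos: [0.5105, 0.0959, 0.264]
orientation: [3.141, 0.003, 3.106]
contact_force: [1.2, 0.4, -0.2]
opening: 0.0257
shift [ -48.2 -250.4   44.1] rot [0.01 0.17 0.11] | t 3.65 tcp [0.5105 0.0959 0.264 ] F [ 1.2  0.4 -0.2] op 0.0257 q [ 0.05  0.19  1.61 -0.    1.34 -1.48]
```

```bash
python3 -m crank '[[-48,-250,44,0,0,0,255],[-48,-250,44,0,0,0,255],[-48,-250,44,0,0,0,255],[-48,-250,44,0,0,0,255],[-48,-250,44,0,0,0,255]]';python3 -m crank '[[-9,-45,7,0,0,0,255],[-9,-45,7,0,0,0,255],[-9,-45,7,0,0,0,255]]'; python3 - <<'E'
from h import *
im=grab('wrist');im['name']='wrist';cv2.imwrite('pics/w2.png',im['image']);flapfit(im)
# mark: dark pixels inside flap
print(np.round(im['T'][:3,3],3))
for q in manip.cut_out('wrist','flap_mark')[:3]: print(q['p'],q['xy'],q['region'].sum(),rayplane(im,q['xy'],.006))
E
python3 go.py .55 -.156 .22 180 0 177.87
```

```text
time: 4.07
tcp_pos: [0.542, -0.1072, 0.2286]
orientation: [3.141, 0.003, 3.107]
contact_force: [1.2, 0.6, -0.1]
opening: 0.0003
time: 4.32
tcp_pos: [0.5493, -0.1541, 0.2206]
orientation: [3.14, 0.002, 3.103]
contact_force: [-0.9, 0.0, -0.6]
opening: -0.0001
 flap rect [ 548.4 -198.1] [114.3 199.5] 87.46
[ 0.465 -0.15   0.338]
0.76 [273.7, 164.2] 15367 [[ 0.53242808 -0.19910156  0.006     ]]
shift [-1.  -5.3  1.7] rot [0.12 0.17 0.2 ] | t 4.47 tcp [ 0.5491 -0.1507  0.2217] F [-0.5 -0.3 -0.7] op 0.0001 q [-0.39  0.29  1.58  0.    1.28 -1.93]
```

View pics/w2.png

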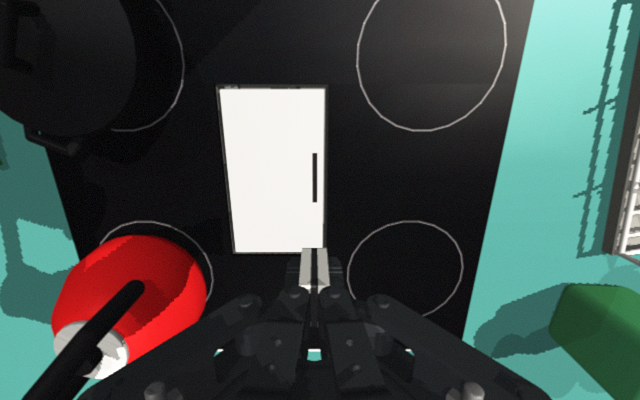

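```bash
python3 - <<'E'
from h import *
for i in range(2):
    im=grab('wrist');im['name']='wrist';print(state()['tcp_pos']);flapfit(im)
    g=cv2.cvtColor(im['image'],cv2.COLOR_BGR2GRAY);sub=g[140:215,305:323]<110
    v,u=np.nonzero(sub);print(rayplane(im,[u.mean()+305,v.mean()+140],.006),len(u))
    W=cloud(im);print('flap z',np.nanmedian(W[120:240,240:300,2]),'glass',np.nanmedian(W[150:200,335:350,2]))
E
```

```text
[ 0.54924581 -0.15045502  0.2218989 ]
 flap rect [ 548.8 -198. ] [114.4 200.2] 87.7
[[ 0.55118123 -0.14878776  0.006     ]] 349
flap z 0.005853989244272495 glass 0.005835363512959213
[ 0.549385   -0.15058828  0.22206676]
 flap rect [ 548.2 -198. ] [114.8 199.6] 87.55
[[ 0.55146834 -0.1486883   0.006     ]] 337
flap z 0.005854363463590362 glass 0.0059231522883878285
```

```bash
python3 go.py .5505 -.152 .05 180 0 87.87
```

```text
shift [ -0.5  -1.3 172.1] rot [ 0.22  0.13 90.26] | t 4.67 tcp [ 0.5494 -0.1508  0.2221] F [-0.3  0.6  0.2] op -0.0001 q [-0.39  0.29  1.58  0.    1.28 -1.93]
```

```bash
python3 -m crank '[[0,-1,70,0,0,35,255],[0,-1,70,0,0,35,255],[0,-1,70,0,0,35,255],[0,-1,70,0,0,35,255],[0,-1,70,0,0,35,255]]';python3 go.py .5505 -.152 .06 180 0 87.87
```

```text
time: 5.08
tcp_pos: [0.5494, -0.1505, 0.1516]
orientation: [3.139, 0.002, 2.494]
contact_force: [-0.3, -0.0, 0.6]
opening: -0.0002
shift [-1.6 -0.8 91.6] rot [ 0.19  0.   55.01] | t 5.08 tcp [ 0.5494 -0.1505  0.1516] F [-0.3 -0.   0.6] op -0.0002 q [-0.39  0.34  1.68  0.    1.12 -1.31]
```

```bash
python3 -m crank '[[-1.6,-1,92,0,0,35,255],[-1.6,-1,92,0,0,35,255],[-1.6,-1,92,0,0,35,255],[-1.6,-1,92,0,0,35,255],[-1.6,-1,92,0,0,35,255]]';python3 -m crank '[[0,0,0,0,0,20,255],[0,0,0,0,0,20,255],[0,0,0,0,0,20,255],[0,0,0,0,0,20,255]]'; python3 go.py .5505 -.152 .034 180 0 87.87
```

```text
time: 5.5
tcp_pos: [0.5496, -0.1508, 0.0583]
orientation: [3.141, -0.002, 1.878]
contact_force: [-0.2, -0.0, -0.4]
opening: 0.0003
time: 5.83
tcp_pos: [0.5499, -0.1499, 0.0587]
orientation: [3.141, -0.003, 1.529]
contact_force: [-0.1, 0.2, 0.4]
opening: -0.0
shift [-2.2  0.7 24.7] rot [ 0.04 -0.14 -0.28] | t 5.83 tcp [ 0.5499 -0.1499  0.0587] F [-0.1  0.2  0.4] op -0.0 q [-0.39  0.45  1.79  0.    0.91 -0.35]
```

```bash
python3 -m crank '[[-2,0.7,18,0,0,0,255],[-2,0.7,24,0,0,0,255],[-2,0.7,28,0,0,0,255],[-2,0.7,32,0,0,0,255],[-2,0.7,36,0,0,0,255]]';python3 -m crank '[[0,0,4,0,0,0,255],[0,0,8,0,0,0,255],[0,0,12,0,0,0,255]]'; python3 - <<'E'
from h import *
im=grab('wrist');cv2.imwrite('pics/w3.png',im['image'])
im=grab('side');cv2.imwrite('pics/s3.png',cv2.resize(im['image'][150:290,250:450],None,fx=3,fy=3))
print(state()['tcp_pos'],state()['contact_force'])
E
```

```text
time: 6.25
tcp_pos: [0.5506, -0.1512, 0.0227]
orientation: [3.141, -0.003, 1.53]
contact_force: [-0.3, 1.9, 2.4]
opening: -0.0003
time: 6.5
tcp_pos: [0.5508, -0.1515, 0.0105]
orientation: [3.14, -0.003, 1.53]
contact_force: [0.2, -0.6, 0.7]
opening: 0.0002
[ 0.55026685 -0.1513169   0.01003893] [-0.10483245 -0.85500177  0.18514637]
```

View pics/w3.png

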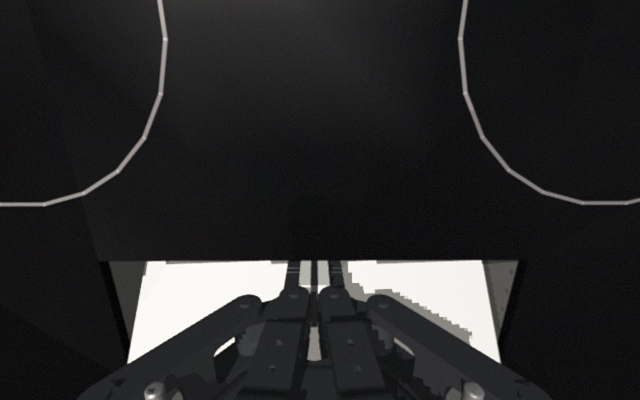

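View pics/s3.png

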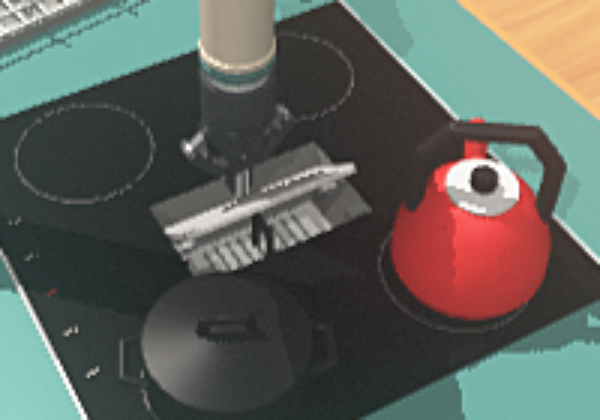

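The flap stands open in front of the finger: in the side crop the plate is raised at about (265,200), with the filter's black handle showing at (262,235). Backing off and opening for the pinch.

```bash
python3 -m crank '[[3,0,-40,0,0,0,255],[5,0,-80,0,0,0,255],[5,0,-120,0,0,0,255],[5,0,-160,0,0,0,255],[5,0,-180,0,0,0,110]]'; python3 - <<'E'
from h import *
for n in ['wrist','side']:
    im=grab(n);cv2.imwrite(f'pics/{n}4.png',im['image'])
    W=cloud(im);np.save(f'{n}4W.npy',W)
    for q in manip.cut_out(n,'flap')[:3]:
        m=q['region'];print(n,round(q['p'],2),np.round(q['xy']),m.sum(),np.round(np.nanmedian(W[m],axis=0),3));
    a=np.radians(-2.2);c=np.array([.5488,-.1945])
    X=(W[...,:2]-c)@np.array([[np.cos(a),-np.sin(a)],[np.sin(a),np.cos(a)]]);z=W[...,2]
    m=(abs(X[...,0])<.095)&(abs(X[...,1])<.06)&(z>.015)&(z<.07)
    x,y,zz=X[m][:,0],X[m][:,1],z[m]
    print(n,m.sum(),'ztop',np.percentile(zz,[50,95,99]),'x',np.percentile(x,[1,99]))
    for zc in np.arange(.015,.06,.006):
        k=(zz>zc)&(zz<zc+.006);
        if k.sum()>5: print(round(zc+.003,3),k.sum(),np.round(np.percentile(y[k],[5,50,95])*1000,1))
print(state()['tcp_pos'])
E
```

```text
time: 7.02
tcp_pos: [0.5525, -0.148, 0.1955]
orientation: [3.134, 0.0, 1.53]
contact_force: [1.0, 1.6, -0.1]
opening: 0.0107
wrist 0.61 [310. 215.] 10297 [ 0.55  -0.179  0.015]
wrist 0.37 [167. 333.] 1601 [ 0.382 -0.307  0.051]
wrist 5030 ztop [0.03950674 0.05120511 0.05194881] x [-0.09303128  0.09297369]
0.018 589 [13.7 14.7 15.7]
0.024 592 [12.3 13.3 14.2]
0.03 627 [10.8 11.8 12.7]
0.036 654 [ 9.4 10.3 11.4]
0.042 709 [7.8 8.9 9.9]
0.048 1492 [0.  6.1 8.2]
0.054 367 [2.3 5.1 7. ]
side 0.9 [335. 214.] 974 [ 0.549 -0.188  0.007]
side 0.9 [402. 343.] 3599 [ 0.464 -0.628  0.023]
side 398 ztop [0.03965362 0.05133533 0.05303556] x [-0.09253338  0.09268974]
0.018 43 [3.  4.6 6.1]
0.024 52 [1.5 3.2 4.9]
0.03 49 [0.3 1.6 3. ]
0.036 51 [-0.9  0.4  1.7]
0.042 43 [-2.8 -1.1  0.8]
0.048 135 [-3.2 -0.4  4.9]
0.054 25 [-3.3 -0.9  2.9]
[ 0.55028501 -0.14703883  0.19024186]
```

View pics/wrist4.png

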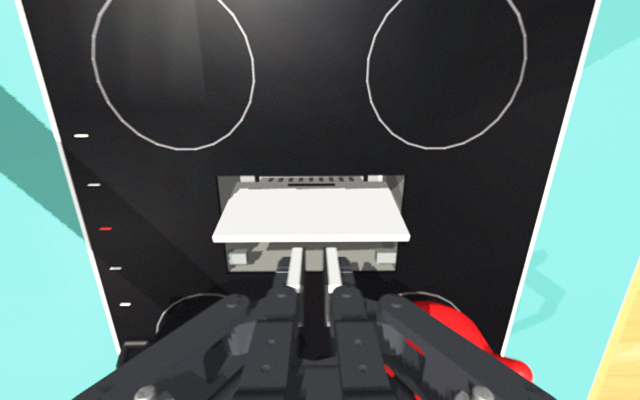

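```bash
cat > hob.py <<'E'
import sys
from h import *
# hob-frame x y z (mm), roll, yaw offset -> rows
a=list(map(float,sys.argv[1:]));t=np.radians(-2.2);c,s=np.cos(t),np.sin(t)
p=[.5488+(c*a[0]-s*a[1])/1000,-.1945+(s*a[0]+c*a[1])/1000,a[2]/1000]
RR=R.from_euler('xyz',[a[3],0,a[4]-2.2],degrees=True).as_matrix()
d,r=rows(p,RR);st=state()
print('goal',np.round(p,4),'shift',d,'rot',r,'| t',round(st['time'],2),'tcp',np.round(st['tcp_pos'],4),'F',np.round(st['contact_force'],1),'op',round(st['opening'],4),'q',np.round(st['joint_pos'],2))
E
python3 hob.py 0 -20 170 165 180
```

```text
goal [ 0.548  -0.2145  0.17  ] shift [-67.5   0.5  20.1] rot [-11.62  11.7  -89.6 ] | t 7.22 tcp [ 0.5503 -0.147   0.1902] F [-0.  -0.  -0.8] op 0.0409 q [-0.38  0.31  1.62  0.    1.21 -0.34]
```

```bash
python3 -m crank '[[-68,0,20,-11.6,11.7,-89.6,120],[-68,0,20,-11.6,11.7,-89.6,120],[-68,0,20,-11.6,11.7,-89.6,120],[-68,0,20,-11.6,11.7,-89.6,120],[-68,0,20,-11.6,11.7,-89.6,120]]'; python3 hob.py 0 -20 170 165 180
```

```text
time: 7.63
tcp_pos: [0.5458, -0.215, 0.167]
orientation: [3.048, -0.059, 2.127]
contact_force: [0.0, 0.2, 0.1]
opening: 0.0453
goal [ 0.548  -0.2145  0.17  ] shift [-0.6  2.4 -2.8] rot [ -7.2    6.86 -55.6 ] | t 7.63 tcp [ 0.5458 -0.215   0.167 ] F [0.  0.2 0.1] op 0.0453 q [-0.56  0.35  1.63  0.12  1.18 -1.16]
```

```bash
python3 -m crank '[[-1,2,-3,-7.2,6.9,-55.6,120],[-1,2,-3,-7.2,6.9,-55.6,120],[-1,2,-3,-7.2,6.9,-55.6,120],[-1,2,-3,-7.2,6.9,-55.6,120],[-1,2,-3,-7.2,6.9,-55.6,120]]'; python3 hob.py 0 -14 110 165 180
```

```text
time: 8.05
tcp_pos: [0.5464, -0.2145, 0.1674]
orientation: [2.932, -0.044, 2.749]
contact_force: [-0.4, 0.2, -0.4]
opening: 0.0454
goal [ 0.5483 -0.2085  0.11  ] shift [-1.9 -5.8 57.5] rot [ -2.52   2.33 -20.32] | t 8.05 tcp [ 0.5464 -0.2145  0.1674] F [-0.4  0.2 -0.4] op 0.0454 q [-0.61  0.39  1.59  0.21  1.26 -1.85]
```

```bash
python3 -m crank '[[-2,-6,20,-2.5,2.3,-20.3,120],[-2,-6,40,-2.5,2.3,-20.3,120],[-2,-6,57,-2.5,2.3,-20.3,120],[-2,-6,57,-2.5,2.3,-20.3,120],[-2,-6,57,-2.5,2.3,-20.3,120]]'; python3 hob.py 0 4.5 38.4 165 180; python3 - <<'E'
from h import *
im=grab('wrist');cv2.imwrite('pics/w5.png',im['image'])
W=cloud(im);a=np.radians(-2.2);c=np.array([.5488,-.1945])
X=(W[...,:2]-c)@np.array([[np.cos(a),-np.sin(a)],[np.sin(a),np.cos(a)]]);z=W[...,2]
m=(abs(X[...,0])<.095)&(abs(X[...,1])<.06)&(z>.015)&(z<.055)
v,u=np.nonzero(m&(u_ok if False else True));print(m.sum())
y,zz,x=X[m][:,1],z[m],X[m][:,0]
for zc in np.arange(.015,.06,.006):
    k=(zz>zc)&(zz<zc+.006)
    if k.sum()>5: print(round(zc+.003,3),k.sum(),np.round(np.percentile(y[k],[5,50,95])*1000,1))
E
```

```text
time: 8.47
tcp_pos: [0.5468, -0.208, 0.1078]
orientation: [2.877, -0.005, 3.1]
contact_force: [-0.7, 0.2, 0.1]
opening: 0.0453
goal [ 0.549  -0.19    0.0384] shift [-1.8 -0.6 71.7] rot [ 0.14 -0.25 -0.27] | t 8.47 tcp [ 0.5468 -0.208   0.1078] F [-0.7  0.2  0.1] op 0.0453 q [-0.61  0.47  1.63  0.23  1.2  -2.24]
3232
0.018 6 [5.9 6.6 7.2]
0.024 7 [4.7 5.3 5.6]
0.03 9 [3.1 3.7 4.2]
0.036 8 [1.6 2.2 2.8]
0.042 10 [0.1 0.6 1.3]
0.048 2608 [-0.6  2.2  6.6]
0.054 584 [1.5 4.8 6.3]
```

View pics/w5.png

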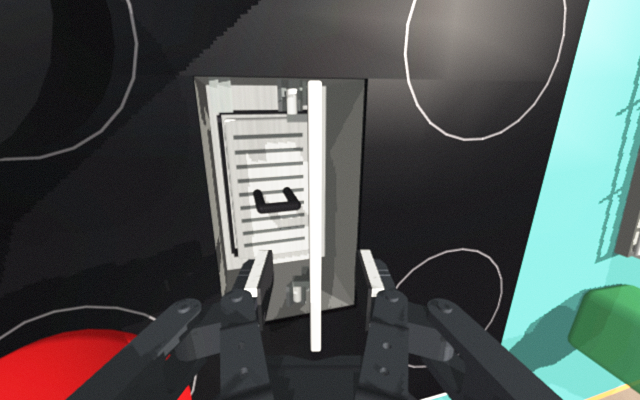

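The plate is edge-on at column 315, centred between the pads at 262 and 370. The filter and its handle at (275,200) lie below. Going down to pinch.

```bash
python3 -m crank '[[-2,0,30,0,0,0,120],[-2,0.3,55,0,0,0,120],[-2,0.3,66,0,0,0,120],[-2,0.3,72,0,0,0,120],[-2,0.3,72,0,0,0,120]]'; python3 hob.py 0 5 38.4 165 180
```

```text
time: 8.93
tcp_pos: [0.55, -0.1893, 0.0395]
orientation: [2.879, -0.004, 3.099]
contact_force: [-0.3, 1.1, 0.2]
opening: 0.0449
goal [ 0.549  -0.1895  0.0384] shift [ 1.  -0.6  1. ] rot [ 0.07 -0.15 -0.26] | t 8.93 tcp [ 0.55   -0.1893  0.0395] F [-0.3  1.1  0.2] op 0.0449 q [-0.58  0.53  1.72  0.26  1.05 -2.26]
```

```bash
python3 -m crank '[[1,0,1,0,0,0,180],[1,0,1,0,0,0,255],[1,0,1,0,0,0,255],[1,0,1,0,0,0,255],[1,0,1,0,0,0,255]]';python3 -m crank '[[0,0,0,0,0,0,255],[0,0,0,0,0,0,255]]'; python3 hob.py 0 5 160 165 180
```

```text
time: 9.35
tcp_pos: [0.5498, -0.1904, 0.0396]
orientation: [2.881, -0.001, 3.1]
contact_force: [-0.0, -3.5, 3.6]
opening: 0.0071
time: 9.52
tcp_pos: [0.5498, -0.1906, 0.0396]
orientation: [2.882, -0.001, 3.099]
contact_force: [0.3, -0.6, 0.4]
opening: 0.0072
goal [ 0.549  -0.1895  0.16  ] shift [   1.    31.9 -116.1] rot [-0.1  -0.   -0.23] | t 9.52 tcp [ 0.5498 -0.1906  0.0396] F [ 0.3 -0.6  0.4] op 0.0072 q [-0.58  0.53  1.72  0.26  1.04 -2.26]
```

Gripped at 7.2 mm opening. Lifting straight up along world z, which in tool axes is (0, 0.259, -0.966).

```bash
python3 -m crank '[[0,2.6,-9.7,0,0,0,255],[0,7.8,-29,0,0,0,255],[0,15.5,-58,0,0,0,255],[0,23.3,-87,0,0,0,255],[0,31,-116,0,0,0,255]]';python3 -m crank '[[0,12,-45,0,0,0,255],[0,12,-45,0,0,0,255],[0,12,-45,0,0,0,255]]';  python3 - <<'E'
from h import *
s=state();print(s['tcp_pos'],s['contact_force'],s['opening'])
im=grab('side');cv2.imwrite('pics/s6.png',im['image'])
im=grab('wrist');cv2.imwrite('pics/w6.png',im['image'])
# rack goal: plate mid y -59
t=np.radians(7.4);c,sn=np.cos(t),np.sin(t);Y=-.058
print('rack pt',.4957-sn*Y,.338+c*Y)
E
python3 go.py .5032 .2805 .27 180 0 187.4
```

```text
time: 9.93
tcp_pos: [0.549, -0.1896, 0.1604]
orientation: [2.88, -0.004, 3.099]
contact_force: [0.9, -0.7, -5.2]
opening: 0.0075
time: 10.18
tcp_pos: [0.5504, -0.1901, 0.2099]
orientation: [2.883, 0.002, 3.1]
contact_force: [0.0, -0.0, -5.5]
opening: 0.0074
[ 0.55037506 -0.19009147  0.2099371 ] [ 0.04407646 -0.01741307 -5.52390692] 0.007369057039252475
rack pt 0.5031701446014987 0.2804830725817808
shift [ 64.9 467.9  59.5] rot [15.03  0.94 -9.79] | t 10.28 tcp [ 0.5481 -0.1891  0.2057] F [-0.   0.1 -4.9] op 0.0072 q [-0.58  0.37  1.52  0.22  1.4  -2.17]
```

View pics/s6.png

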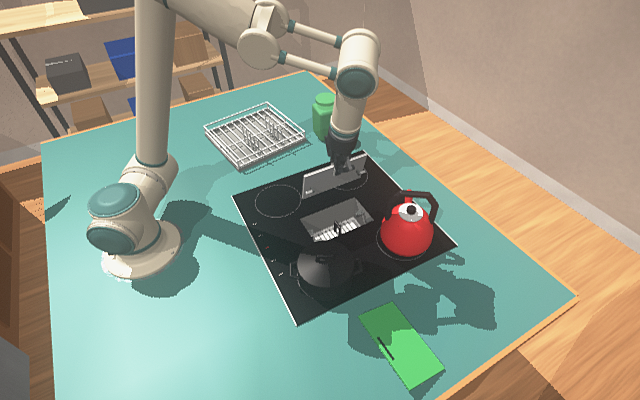

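View pics/w6.png

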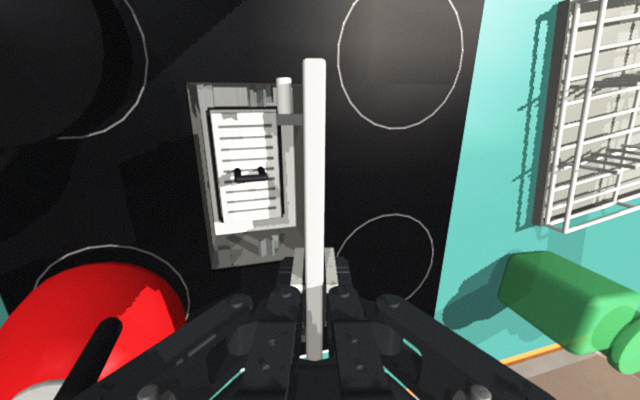

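```bash
python3 -m crank '[[9,36,-40,7,0.5,-4,255],[18,80,-28,15,0.9,-9.8,255],[26,122,-15,15,0.9,-9.8,255],[35,160,-5,15,0.9,-9.8,255],[42,200,0,15,0.9,-9.8,255]]'; python3 go.py .5032 .2805 .27 180 0 187.4
```

```text
time: 10.7
tcp_pos: [0.5127, -0.0034, 0.253]
orientation: [3.138, -0.007, -3.012]
contact_force: [0.0, 0.3, -5.2]
opening: 0.0073
shift [-27.3 282.8 -16.2] rot [ 0.21 -0.43  0.05] | t 10.7 tcp [ 0.5127 -0.0034  0.253 ] F [ 0.   0.3 -5.2] op 0.0073 q [-0.14  0.19  1.63  0.    1.33 -1.84]
```

```bash
python3 -m crank '[[-5,40,-8,0,0,0,255],[-9,80,-16,0,0,0,255],[-14,120,-16,0,0,0,255],[-18,160,-16,0,0,0,255],[-22,195,-16,0,0,0,255]]';python3 go.py .5032 .2805 .27 180 0 187.4
```

```text
time: 11.12
tcp_pos: [0.5069, 0.1954, 0.2664]
orientation: [3.137, -0.014, -3.011]
contact_force: [1.8, -0.0, -4.6]
opening: 0.0073
shift [-7.4 84.9 -3.3] rot [ 0.26 -0.82  0.09] | t 11.12 tcp [0.5069 0.1954 0.2664] F [ 1.8 -0.  -4.6] op 0.0073 q [ 0.24  0.23  1.55  0.01  1.38 -1.47]
```

```bash
python3 -m crank '[[-4,35,0,0.2,-0.4,0,255],[-6,65,0,0.2,-0.4,0,255],[-7,82,0,0.2,-0.4,0,255],[-7,86,0,0.2,-0.4,0,255],[-7,86,0,0.2,-0.4,0,255]]';python3 go.py .5032 .2805 .27 180 0 187.4; python3 - <<'E'
from h import *
im=grab('wrist');cv2.imwrite('pics/w7.png',im['image'])
s=state();print(s['tcp_pos'],s['orientation'])
p=[.4957,.338,np.radians(7.4)];c,sn=np.cos(p[2]),np.sin(p[2]);img=im['image']
for X in np.array([[x,y,.087] for x in(-.05,.05) for y in np.array([-128,-99,-70,-41,-12])/1000]):
    w=np.array([c*X[0]-sn*X[1]+p[0],sn*X[0]+c*X[1]+p[1],X[2]]);u=proj(im,w);cv2.circle(img,tuple(int(round(k)) for k in u),4,(0,0,255),1)
cv2.imwrite('pics/w7o.png',img)
E
```

```text
time: 11.53
tcp_pos: [0.5008, 0.2823, 0.2635]
orientation: [-3.141, -0.014, -3.008]
contact_force: [0.3, -0.6, -5.2]
opening: 0.0071
shift [-2.  -2.1 -6.6] rot [-0.01 -0.81  0.23] | t 11.53 tcp [0.5008 0.2823 0.2635] F [ 0.3 -0.6 -5.2] op 0.0071 q [ 0.39  0.28  1.48  0.    1.39 -1.31]
[0.50126285 0.28107849 0.26404853] [-3.14055569 -0.01300433 -3.00960496]
```

View pics/w7o.png

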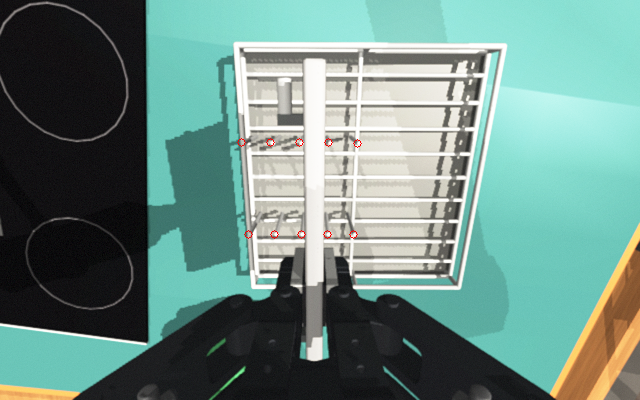

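```bash
python3 -m crank '[[-2,-1,30,0,-0.8,0.2,255],[-2,-1,60,0,-0.8,0.2,255],[-2,-1,72,0,-0.8,0.2,255],[-2,-1,72,0,-0.8,0.2,255]]';python3 go.py .5032 .2805 .16 180 0 187.4; python3 - <<'E'
from h import *
L=[]
for n in ['scene','side']:
    im=grab(n);x0,y0=(340,60) if n=='scene' else (190,70)
    cv2.imwrite(f'pics/{n}8.png',cv2.resize(im['image'][y0:y0+110,x0:x0+140],None,fx=5,fy=5,interpolation=cv2.INTER_CUBIC))
E
```

```text
time: 11.92
tcp_pos: [0.4995, 0.2771, 0.1873]
orientation: [-3.137, -0.01, -3.015]
contact_force: [-0.5, 0.2, -5.5]
opening: 0.0074
shift [-4.4  3.  27.3] rot [-0.26 -0.55 -0.15] | t 11.92 tcp [0.4995 0.2771 0.1873] F [-0.5  0.2 -5.5] op 0.0074 q [ 0.39  0.32  1.62 -0.    1.21 -1.31]
```

View pics/scene8.png

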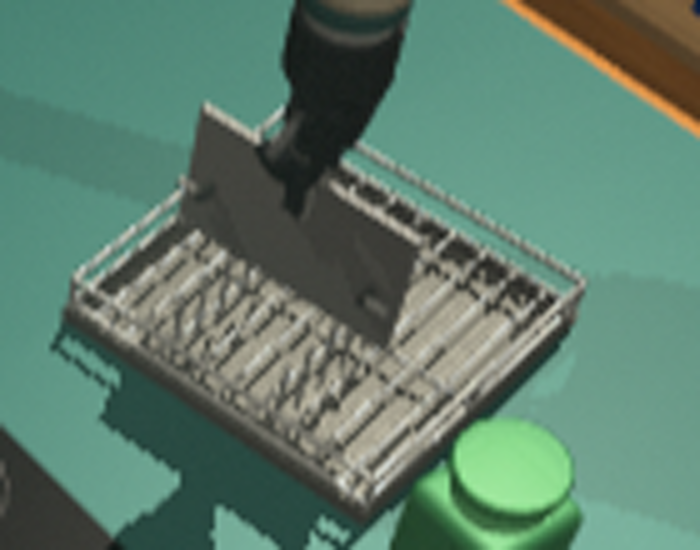

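View pics/side8.png

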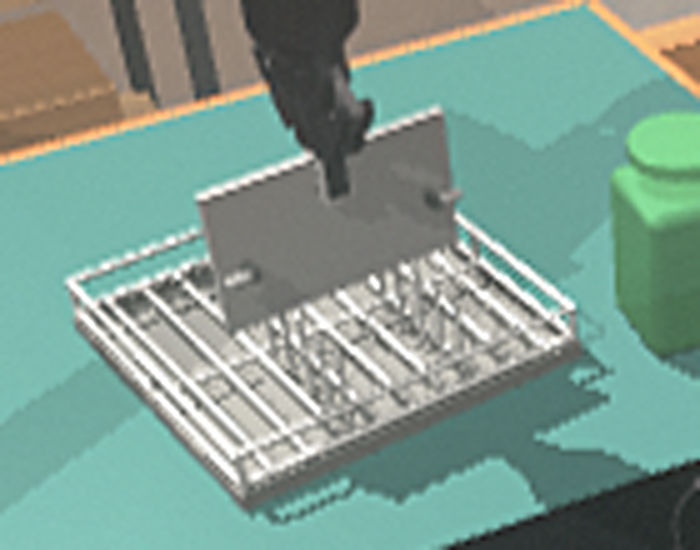

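```bash
python3 -m crank '[[-4,3.5,-3,-0.2,-0.5,-0.1,255],[-4,3.5,-3,-0.2,-0.5,-0.1,255],[-4,3.5,-3,-0.2,-0.5,-0.1,255]]';python3 go.py .5032 .281 .16 180 0 187.4; python3 - <<'E'
from h import *
im=grab('wrist');s=state();print(s['tcp_pos'],s['orientation']);W=cloud(im)
p=[.4957,.338,np.radians(7.4)];c,sn=np.cos(p[2]),np.sin(p[2]);img=im['image'].copy()
X=(W[...,:2]-p[:2])@np.array([[c,-sn],[sn,c]])*1000
m=(W[...,2]>.075)&(W[...,2]<.092)
cv2.imwrite('pics/w9.png',cv2.resize(img[20:320,190:420],None,fx=2,fy=2,interpolation=cv2.INTER_CUBIC))
import collections
Q=X[m];print(len(Q));
for xr in ((-62,-38),(38,62)):
    k=(Q[:,0]>xr[0])&(Q[:,0]<xr[1]);print(xr,np.histogram(Q[k,1],bins=np.arange(-135,0,4)))
E
```

```text
time: 12.27
tcp_pos: [0.5073, 0.283, 0.1962]
orientation: [3.139, 0.012, -3.013]
contact_force: [-0.7, 1.0, -5.1]
opening: 0.0071
shift [ 4.7 -1.6 36.2] rot [ 0.14  0.67 -0.05] | t 12.27 tcp [0.5073 0.283  0.1962] F [-0.7  1.  -5.1] op 0.0071 q [ 0.39  0.32  1.6  -0.    1.21 -1.31]
[0.50678051 0.28292789 0.1958785 ] [ 3.13939736  0.01054803 -3.01309144]
455
(-62, -38) (array([ 0,  9, 47,  0,  0,  0,  0,  0,  2, 47,  0,  0,  0,  0,  0,  0, 35,
        7,  0,  0,  0,  0,  0, 33, 12,  0,  0,  0,  0,  0, 32, 20,  0]), array([-135, -131, -127, -123, -119, -115, -111, -107, -103,  -99,  -95,
        -91,  -87,  -83,  -79,  -75,  -71,  -67,  -63,  -59,  -55,  -51,
        -47,  -43,  -39,  -35,  -31,  -27,  -23,  -19,  -15,  -11,   -7,
         -3]))
(38, 62) (array([ 0, 16, 41,  0,  0,  0,  0,  0,  7, 46,  0,  0,  0,  0,  0,  0,  0,
        0,  0,  0,  0,  0,  0,  0,  3,  0,  0,  0,  0,  0, 29, 27,  0]), array([-135, -131, -127, -123, -119, -115, -111, -107, -103,  -99,  -95,
        -91,  -87,  -83,  -79,  -75,  -71,  -67,  -63,  -59,  -55,  -51,
        -47,  -43,  -39,  -35,  -31,  -27,  -23,  -19,  -15,  -11,   -7,
         -3]))
```

View pics/w9.png

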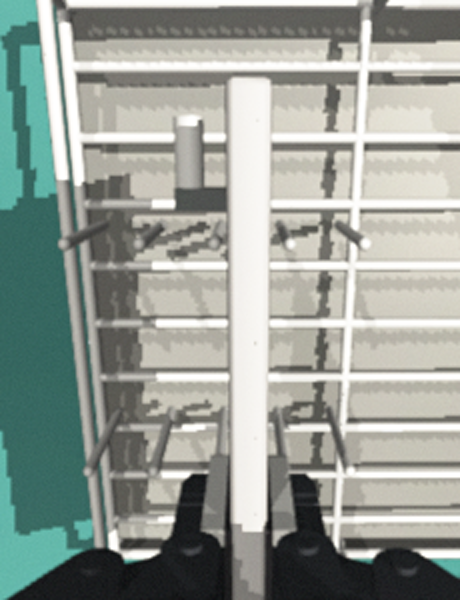

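```bash
python3 -m crank '[[3,-1,15,0.1,0.4,0,255],[4,-1,30,0.1,0.6,0,255],[4,-1,45,0.1,0.6,0,255],[4,-1,50,0.1,0.6,0,255],[4,-1,50,0.1,0.6,0,255]]';python3 go.py .5032 .281 .126 180 0 187.4
```

```text
time: 12.73
tcp_pos: [0.5026, 0.2813, 0.1448]
orientation: [-3.141, -0.003, -3.013]
contact_force: [0.6, -0.2, -4.7]
opening: 0.0069
shift [-0.6 -0.3 18.8] rot [-0.02 -0.15 -0.03] | t 12.73 tcp [0.5026 0.2813 0.1448] F [ 0.6 -0.2 -4.7] op 0.0069 q [ 0.39  0.36  1.67  0.    1.11 -1.31]
```

```bash
python3 -m crank '[[0,0,6,0,0,0,255],[0,0,12,0,0,0,255],[0,0,16,0,0,0,255],[0,0,18,0,0,0,255],[0,0,19,0,0,0,255]]';python3 -m crank '[[0,0,0.7,0,0,0,255],[0,0,1.4,0,0,0,255]]'
```

```text
time: 13.15
tcp_pos: [0.5025, 0.2812, 0.1256]
orientation: [-3.141, -0.003, -3.013]
contact_force: [0.2, -0.2, -4.4]
opening: 0.0072
time: 13.32
tcp_pos: [0.5026, 0.2813, 0.1243]
orientation: [-3.141, -0.003, -3.013]
contact_force: [-0.4, 0.4, -3.9]
opening: 0.0072
```

```bash
python3 -m crank '[[0,0,0.7,0,0,0,255],[0,0,1.2,0,0,0,255]]';python3 -m crank '[[0,0,0.6,0,0,0,255],[0,0,1,0,0,0,255]]'
```

```text
time: 13.48
tcp_pos: [0.5028, 0.2813, 0.1233]
orientation: [-3.141, -0.002, -3.013]
contact_force: [-0.2, 0.2, -4.8]
opening: 0.0074
time: 13.65
tcp_pos: [0.5029, 0.2814, 0.1228]
orientation: [-3.141, -0.002, -3.013]
contact_force: [-0.7, -1.3, 0.8]
opening: 0.0073
```

```bash
python3 -m crank '[[0,0,0,0,0,0,229],[0,0,0,0,0,0,225],[0,0,0,0,0,0,220],[0,0,0,0,0,0,215],[0,0,0,0,0,0,210]]';python3 -m crank '[[0,0,0,0,0,0,205],[0,0,0,0,0,0,200],[0,0,0,0,0,0,194],[0,0,0,0,0,0,187],[0,0,0,0,0,0,180]]';python3 - <<'E'
from h import *
s=state();print(s['tcp_pos'],s['contact_force'],s['opening'])
im=grab('wrist');cv2.imwrite('pics/w10.png',im['image'])
im=grab('side');cv2.imwrite('pics/side10.png',cv2.resize(im['image'][70:180,190:330],None,fx=5,fy=5,interpolation=cv2.INTER_CUBIC))
E
```

```text
time: 14.07
tcp_pos: [0.5032, 0.2815, 0.1231]
orientation: [3.141, -0.001, -3.013]
contact_force: [0.5, 0.7, -0.8]
opening: 0.0149
time: 14.48
tcp_pos: [0.5031, 0.2815, 0.1231]
orientation: [3.142, -0.001, -3.013]
contact_force: [0.2, -1.0, -0.2]
opening: 0.0252
[0.50313655 0.28147711 0.12309127] [ 0.23064818 -1.00092713 -0.2361198 ] 0.0252244871437786
```

View pics/w10.png

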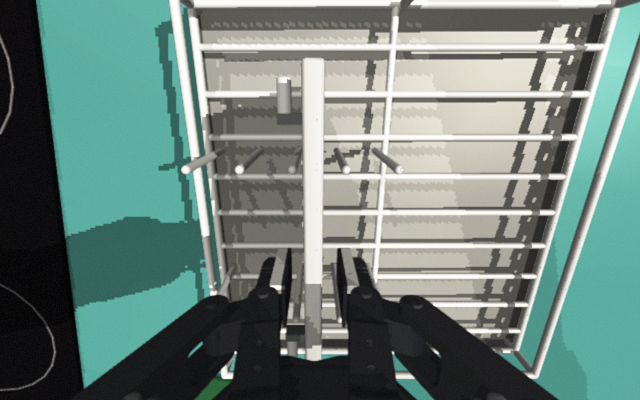

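View pics/side10.png

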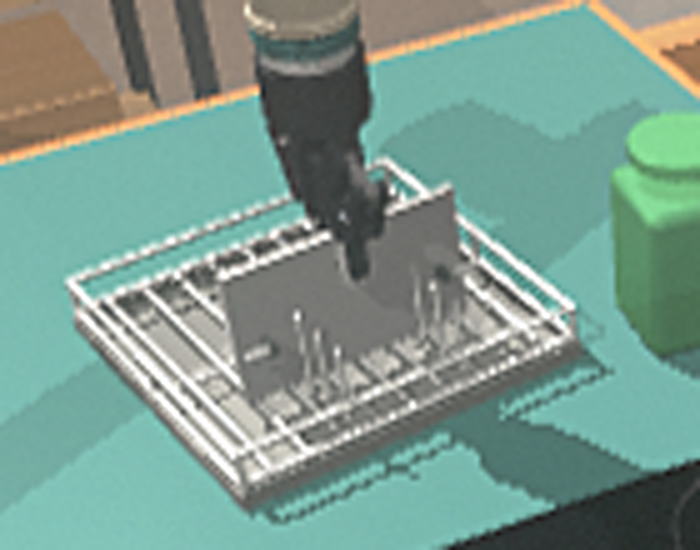

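The flap stands in the third slot (centre y = -55.5) with the pads clear on both sides. Retreating upward.

```bash
python3 -m crank '[[0,0,0,0,0,0,150],[0,0,-10,0,0,0,150],[0,0,-30,0,0,0,150],[0,0,-70,0,0,0,150],[0,0,-110,0,0,0,150]]';python3 hob.py 0 -10 200 180 90
```

```text
time: 15.0
tcp_pos: [0.5022, 0.2811, 0.2337]
orientation: [-3.141, -0.004, -3.013]
contact_force: [1.6, 0.7, 1.0]
opening: 0.035
goal [ 0.5484 -0.2045  0.2   ] shift [  16.4 -487.4   34.2] rot [-0.24 -0.14 99.57] | t 15.0 tcp [0.5022 0.2811 0.2337] F [1.6 0.7 1. ] op 0.035 q [ 0.39  0.29  1.54  0.    1.32 -1.31]
```

```bash
python3 -m crank '[[2,-40,-5,0,0,7,150],[4,-80,0,0,0,14,150],[6,-122,5,0,0,21,120],[8,-163,10,0,0,28,120],[10,-204,14,0,0,35,120]]';python3 hob.py 0 -10 200 180 90
```

```text
time: 15.42
tcp_pos: [0.5183, 0.0759, 0.2208]
orientation: [-3.139, -0.002, 2.654]
contact_force: [0.5, 0.9, -0.8]
opening: 0.0448
goal [ 0.5484 -0.2045  0.2   ] shift [-158.  -233.6   21.1] rot [-1.800e-01 -1.000e-02  6.427e+01] | t 15.42 tcp [0.5183 0.0759 0.2208] F [ 0.5  0.9 -0.8] op 0.0448 q [ 0.01  0.22  1.67 -0.    1.25 -1.07]
```

```bash
python3 -m crank '[[-22,-33,3,0,0,7,110],[-45,-67,6,0,0,14,110],[-67,-100,9,0,0,21,110],[-90,-133,12,0,0,28,110],[-112,-166,15,0,0,35,110]]';python3 hob.py 0 -10 200 180 90
```

```text
time: 15.83
tcp_pos: [0.5395, -0.1254, 0.2069]
orientation: [-3.14, 0.001, 2.037]
contact_force: [0.4, -0.3, -0.4]
opening: 0.0485
goal [ 0.5484 -0.2045  0.2   ] shift [-74.7 -27.6   7. ] rot [-0.09  0.08 28.91] | t 15.83 tcp [ 0.5395 -0.1254  0.2069] F [ 0.4 -0.3 -0.4] op 0.0485 q [-0.35  0.28  1.63 -0.    1.23 -0.82]
```

```bash
python3 -m crank '[[-20,-7,2,0,0,7,110],[-40,-14,4,0,0,14,110],[-60,-22,6,0,0,21,110],[-75,-28,7,0,0,29,110],[-75,-28,7,0,0,29,110]]';python3 -m crank '[[0,0,0,0,0,0,110],[0,0,0,0,0,0,110]]';python3 hob.py 0 -10 200 180 90
python3 - <<'E'
from h import *
im=grab('wrist');img=im['image'];cv2.imwrite('pics/w11.png',img);W=cloud(im)
for t in ['filter_handle','filter']:
    for q in manip.cut_out('wrist',t)[:2]:
        m=q['region'];print(t,round(q['p'],2),np.round(q['xy']),m.sum(),np.round(np.nanmedian(W[m],axis=0),4))
z=W[...,2];m=(z>-.03)&(z<-.005)&(abs(W[...,0]-.549)<.06)&(abs(W[...,1]+.2)<.05)
g=cv2.cvtColor(img,cv2.COLOR_BGR2GRAY)
m&=g<90
P=W[m];print(len(P),np.round(np.percentile(P,[5,50,95],axis=0),4))
P2=P[P[:,2]>np.percentile(P[:,2],50)]
print(cv2.minAreaRect((P2[:,:2]*1000).astype(np.float32)))
n,l,st,c=cv2.connectedComponentsWithStats(m.astype(np.uint8));print(st[1:6],c[1:6])
E
```

```text
time: 16.25
tcp_pos: [0.5487, -0.2084, 0.2004]
orientation: [-3.142, 0.004, 1.525]
contact_force: [-0.2, 0.4, -0.0]
opening: 0.0485
time: 16.42
tcp_pos: [0.5486, -0.2082, 0.2009]
orientation: [3.141, 0.004, 1.526]
contact_force: [-0.1, -0.1, 0.1]
opening: 0.0487
goal [ 0.5484 -0.2045  0.2   ] shift [ 3.7 -0.4  0.9] rot [ 0.02  0.23 -0.35] | t 16.42 tcp [ 0.5486 -0.2082  0.2009] F [-0.1 -0.1  0.1] op 0.0487 q [-0.48  0.33  1.57 -0.    1.24 -0.43]
filter_handle 0.94 [312. 162.] 6600 [ 0.5485 -0.2009 -0.064 ]
filter_handle 0.17 [314. 126.] 136019 [ 0.548  -0.1505  0.0057]
filter 0.9 [312. 166.] 6545 [ 0.5485 -0.2008 -0.064 ]
183 [[ 0.5456 -0.2198 -0.0189]
 [ 0.5488 -0.203  -0.0133]
 [ 0.552  -0.1868 -0.012 ]]
((548.0596923828125, -204.4376220703125), (5.902667999267578, 35.84452438354492), 0.4822470545768738)
[[311 157   6  33 183]] [[313.50819672 172.96174863]]
```

View pics/w11.png

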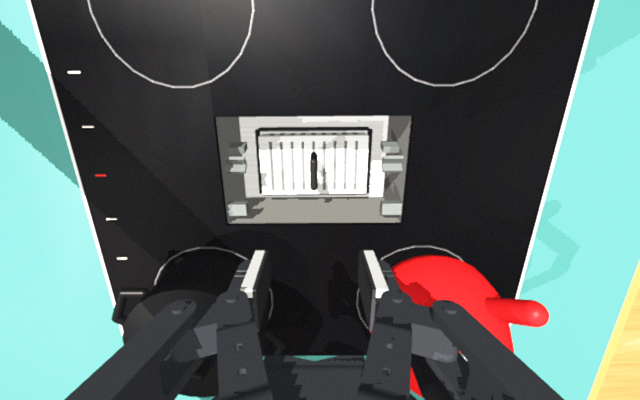

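The black bow handle is at (313,172). Its bar top is at z = -0.012 and its middle at (0.549, -0.2035), as described. Descending over it.

```bash
python3 -m crank '[[4.5,0,40,0,0.2,-0.3,110],[4.5,0,80,0,0.2,-0.3,110],[4.5,0,115,0,0.2,-0.3,110],[4.5,0,120,0,0.2,-0.3,110],[4.5,0,120,0,0.2,-0.3,110]]';python3 go.py .5488 -.2035 -.011 180 0 87.8
```

```text
time: 16.98
tcp_pos: [0.5473, -0.2017, 0.0789]
orientation: [-3.137, -0.002, 1.533]
contact_force: [0.3, -0.2, 0.7]
opening: 0.0486
shift [-1.9  2.  89.9] rot [-0.28 -0.13  0.06] | t 16.98 tcp [ 0.5473 -0.2017  0.0789] F [ 0.3 -0.2  0.7] op 0.0486 q [-0.47  0.44  1.73 -0.    0.97 -0.44]
```

```bash
python3 -m crank '[[-1.9,1.5,20,-0.3,0,0,110],[-1.9,1.5,45,-0.3,0,0,110],[-1.9,1.5,70,-0.3,0,0,110],[-1.9,1.5,85,-0.3,0,0,110],[-1.9,1.5,90,-0.3,0,0,110]]';python3 -m crank '[[0,0,0,0,0,0,110]]';python3 go.py .5488 -.2035 -.011 180 0 87.8
```

```text
time: 17.4
tcp_pos: [0.549, -0.2035, -0.0109]
orientation: [3.141, -0.002, 1.534]
contact_force: [0.2, 0.0, 0.1]
opening: 0.0487
time: 17.48
tcp_pos: [0.5498, -0.2037, -0.01]
orientation: [3.14, -0.002, 1.535]
contact_force: [-0.3, -0.6, 0.8]
opening: 0.0484
shift [ 0.1 -1.   1. ] rot [ 0.1  -0.1   0.13] | t 17.48 tcp [ 0.5498 -0.2037 -0.01  ] F [-0.3 -0.6  0.8] op 0.0484 q [-0.47  0.55  1.81  0.    0.77 -0.44]
```

```bash
python3 -m crank '[[0,-1,1,0,0,0,170],[0,-1,1,0,0,0,220],[0,-1,1,0,0,0,255],[0,-1,1,0,0,0,255],[0,-1,1,0,0,0,255]]';python3 -m crank '[[0,0,0,0,0,0,255],[0,0,0,0,0,0,255]]'
```

```text
time: 17.9
tcp_pos: [0.5494, -0.204, -0.0093]
orientation: [3.138, -0.001, 1.535]
contact_force: [-0.6, 0.1, 6.0]
opening: 0.0069
time: 18.07
tcp_pos: [0.5495, -0.2041, -0.0088]
orientation: [3.137, -0.0, 1.535]
contact_force: [0.2, 0.2, -4.5]
opening: 0.0068
```

```bash
python3 -m crank '[[0,0,-4,0,0,0,255],[0,0,-12,0,0,0,255],[0,0,-30,0,0,0,255],[0,0,-55,0,0,0,255],[0,0,-85,0,0,0,255]]';python3 -m crank '[[0,0,-35,0,0,0,255],[0,0,-70,0,0,0,255],[0,0,-105,0,0,0,255],[0,0,-130,0,0,0,255],[0,0,-130,0,0,0,255]]'; python3 - <<'E'
from h import *
im=grab('wrist');cv2.imwrite('pics/w12.png',im['image'])
im=grab('side');cv2.imwrite('pics/side12.png',im['image'])
t=np.radians(7.4);Y=.070;print(.4957-np.sin(t)*Y,.338+np.cos(t)*Y)
E
python3 go.py .4867 .4074 .26 180 0 97.4
```

```text
time: 18.48
tcp_pos: [0.5477, -0.2034, 0.0758]
orientation: [3.141, -0.002, 1.535]
contact_force: [-0.1, 0.3, -4.4]
opening: 0.0065
time: 18.9
tcp_pos: [0.5506, -0.2051, 0.2127]
orientation: [3.13, 0.003, 1.535]
contact_force: [1.9, -1.0, -3.2]
opening: 0.0066
0.4866843082395706 0.40741698136681637
shift [608.5 -82.8 -52.6] rot [ 0.11 -0.08 -9.46] | t 19.0 tcp [ 0.5476 -0.2036  0.2066] F [-1.8  1.2 -4.8] op 0.007 q [-0.48  0.32  1.57  0.    1.25 -0.44]
```

View pics/w12.png

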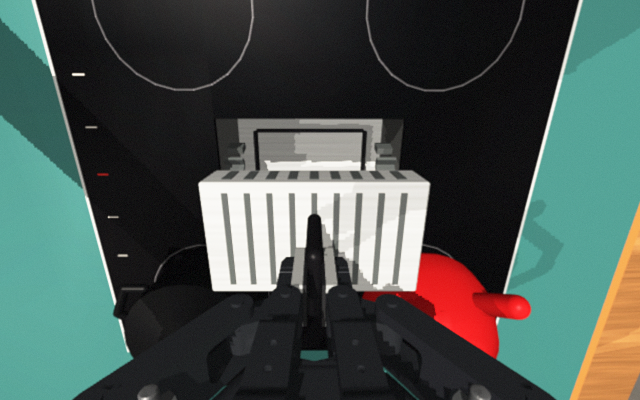

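View pics/side12.png

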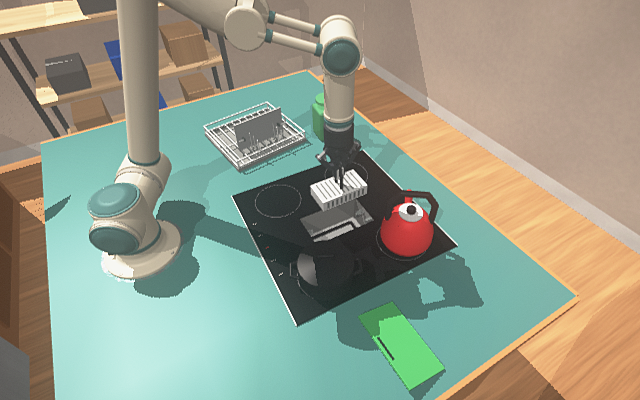

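```bash
python3 -m crank '[[15,0,-25,0,0,0,255],[45,-5,-50,0,0,-2,255],[82,-10,-68,0,0,-4,255],[120,-16,-73,0,0,-6,255],[160,-22,-73,0,0,-8,255]]';python3 go.py .4867 .4074 .28 180 0 97.4
```

```text
time: 19.42
tcp_pos: [0.5307, -0.042, 0.279]
orientation: [3.141, -0.001, 1.675]
contact_force: [0.6, 0.5, -5.4]
opening: 0.0069
shift [ 4.516e+02  2.800e+00 -3.000e-01] rot [ 0.06 -0.08 -1.45] | t 19.42 tcp [ 0.5307 -0.042   0.279 ] F [ 0.6  0.5 -5.4] op 0.0069 q [-0.21  0.2   1.55  0.    1.39 -0.32]
```

```bash
python3 -m crank '[[38,0,0,0,0,-1.4,255],[76,0,0,0,0,-1.4,255],[114,0,0,0,0,-1.4,255],[152,0,0,0,0,-1.4,255],[190,0,0,0,0,-1.4,255]]';python3 -m crank '[[38,0,0,0,0,0,255],[76,0,0,0,0,0,255],[114,0,0,0,0,0,255],[152,0,0,0,0,0,255],[190,0,0,0,0,0,255]]';python3 go.py .4867 .4074 .28 180 0 97.4
```

```text
time: 19.83
tcp_pos: [0.5089, 0.1485, 0.2763]
orientation: [-3.137, -0.001, 1.699]
contact_force: [0.7, 0.1, -4.6]
opening: 0.0064
time: 20.25
tcp_pos: [0.4827, 0.338, 0.2732]
orientation: [-3.131, 0.001, 1.699]
contact_force: [0.9, -0.1, -4.4]
opening: 0.0068
shift [68.3 12.8 -7. ] rot [-0.61  0.06 -0.05] | t 20.25 tcp [0.4827 0.338  0.2732] F [ 0.9 -0.1 -4.4] op 0.0068 q [0.49 0.29 1.44 0.   1.42 0.36]
```

```bash
python3 -m crank '[[30,6,-3,-0.6,0,0,255],[55,10,-5,-0.6,0,0,255],[68,13,-5,-0.6,0,0,255],[68,13,-5,-0.6,0,0,255]]';python3 go.py .4867 .4074 .28 180 0 97.4; python3 - <<'E'
from h import *
im=grab('wrist');cv2.imwrite('pics/w13.png',im['image'])
im=grab('side');cv2.imwrite('pics/side13.png',cv2.resize(im['image'][40:180,180:340],None,fx=4,fy=4,interpolation=cv2.INTER_CUBIC))
E
```

```text
time: 20.58
tcp_pos: [0.4862, 0.4096, 0.2748]
orientation: [-3.137, 0.002, 1.702]
contact_force: [0.3, 0.7, -4.5]
opening: 0.007
shift [-2.3  0.2 -5.2] rot [-0.24  0.09  0.12] | t 20.58 tcp [0.4862 0.4096 0.2748] F [ 0.3  0.7 -4.5] op 0.007 q [0.59 0.36 1.33 0.   1.45 0.46]
```

View pics/w13.png

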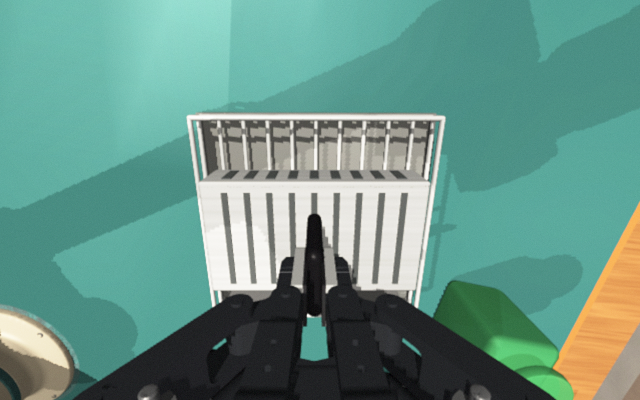

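View pics/side13.png

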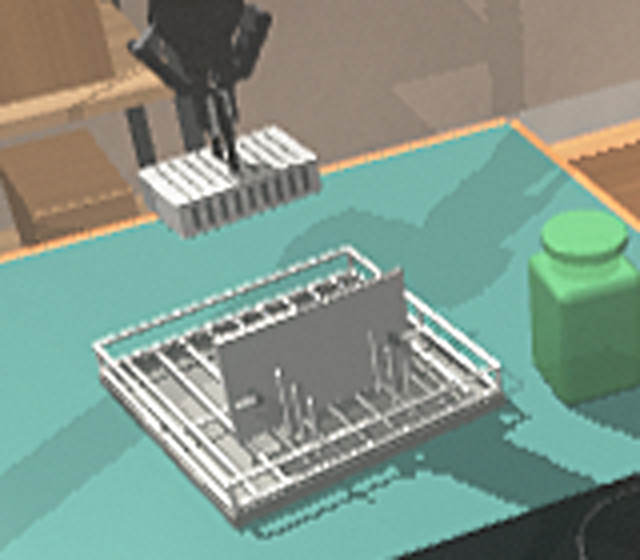

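```bash
python3 -m crank '[[-2,0,25,-0.2,0,0.1,255],[-2,0,55,-0.2,0,0.1,255],[-2,0,90,-0.2,0,0.1,255],[-2,0,120,-0.2,0,0.1,255],[-2,0,140,-0.2,0,0.1,255]]';python3 -m crank '[[0,0,0,0,0,0,255],[0,0,0,0,0,0,255]]';python3 go.py .4867 .4074 .115 180 0 97.4
```

```text
time: 21.1
tcp_pos: [0.4845, 0.3996, 0.132]
orientation: [-3.135, 0.009, 1.696]
contact_force: [-1.3, -0.3, -5.9]
opening: 0.0068
time: 21.27
tcp_pos: [0.4833, 0.3965, 0.1301]
orientation: [-3.129, 0.013, 1.694]
contact_force: [0.5, -0.8, -4.1]
opening: 0.0069
shift [10.6  4.9 14.9] rot [-0.7   0.72 -0.33] | t 21.27 tcp [0.4833 0.3965 0.1301] F [ 0.5 -0.8 -4.1] op 0.0069 q [ 0.58  0.45  1.57 -0.01  1.14  0.46]
```

```bash
python3 -m crank '[[10,5,0,-0.7,0.7,-0.3,255],[10,5,0,-0.7,0.7,-0.3,255],[10,5,0,-0.7,0.7,-0.3,255],[10,5,0,-0.7,0.7,-0.3,255]]';python3 go.py .4867 .4074 .115 180 0 97.4
```

```text
time: 21.6
tcp_pos: [0.4877, 0.4075, 0.1315]
orientation: [3.139, -0.001, 1.7]
contact_force: [-0.4, -0.0, -3.9]
opening: 0.0066
shift [ 0.  -1.  16.5] rot [ 0.14 -0.04 -0.02] | t 21.6 tcp [0.4877 0.4075 0.1315] F [-0.4 -0.  -3.9] op 0.0066 q [ 0.59  0.45  1.56 -0.    1.13  0.46]
```

```bash
python3 -m crank '[[0,-0.5,4,0,0,0,255],[0,-0.5,8,0,0,0,255],[0,-0.5,11,0,0,0,255],[0,-0.5,13,0,0,0,255],[0,-0.5,14,0,0,0,255]]';python3 -m crank '[[0,0,1,0,0,0,255],[0,0,1.5,0,0,0,255]]'
```

```text
time: 22.02
tcp_pos: [0.4869, 0.4072, 0.1168]
orientation: [3.14, -0.0, 1.7]
contact_force: [-0.4, -0.2, -4.7]
opening: 0.0068
time: 22.18
tcp_pos: [0.4867, 0.4071, 0.1149]
orientation: [3.141, 0.0, 1.7]
contact_force: [0.6, 0.3, -4.4]
opening: 0.0067
```

```bash
python3 -m crank '[[0,0,0.8,0,0,0,255],[0,0,1.5,0,0,0,255]]';python3 -m crank '[[0,0,0.8,0,0,0,255],[0,0,1.2,0,0,0,255]]'
```

```text
time: 22.35
tcp_pos: [0.4867, 0.4071, 0.1133]
orientation: [3.141, 0.0, 1.7]
contact_force: [-0.0, -0.4, -4.2]
opening: 0.0067
time: 22.52
tcp_pos: [0.4867, 0.4071, 0.112]
orientation: [3.141, 0.0, 1.7]
contact_force: [-0.2, -0.2, -3.5]
opening: 0.0068
```

```bash
python3 -m crank '[[0,0,0.7,0,0,0,255],[0,0,1.2,0,0,0,255]]'
```

```text
time: 22.68
tcp_pos: [0.487, 0.4072, 0.1117]
orientation: [3.14, -0.0, 1.7]
contact_force: [-1.2, -2.4, 3.4]
opening: 0.007
```

Contact: the load has reversed from -3.5 to +3.4 N. Releasing slowly.

```bash
python3 -m crank '[[0,0,0,0,0,0,228],[0,0,0,0,0,0,220],[0,0,0,0,0,0,205],[0,0,0,0,0,0,185],[0,0,0,0,0,0,165]]';python3 -m crank '[[0,0,0,0,0,0,150],[0,0,0,0,0,0,150]]';python3 - <<'E'
from h import *
s=state();print(s['tcp_pos'],s['contact_force'],s['opening'])
im=grab('wrist');cv2.imwrite('pics/w14.png',im['image'])
E
```

```text
time: 23.1
tcp_pos: [0.4872, 0.4074, 0.112]
orientation: [3.139, -0.0, 1.7]
contact_force: [0.2, -0.1, -0.1]
opening: 0.0302
time: 23.27
tcp_pos: [0.4873, 0.4075, 0.1121]
orientation: [3.139, -0.001, 1.7]
contact_force: [0.2, -0.6, 0.4]
opening: 0.0349
[0.48729876 0.40748091 0.11209797] [ 0.20164156 -0.64518022  0.38551541] 0.03487671697566463
```

View pics/w14.png

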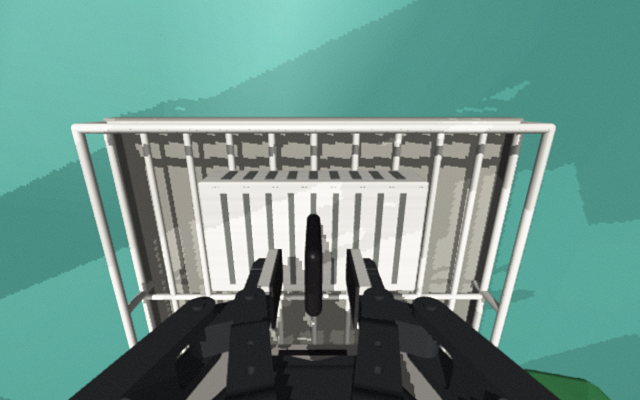

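Filter is standing, with its handle free between the open pads at (313,260). Retreating upward and checking everything.

```bash
python3 -m crank '[[0,0,-8,0,0,0,150],[0,0,-25,0,0,0,150],[0,0,-60,0,0,0,150],[0,0,-100,0,0,0,150],[0,0,-140,0,0,0,150]]';python3 -m crank '[[30,0,-30,0,0,0,150],[60,0,-40,0,0,0,150],[90,0,-40,0,0,0,150],[100,0,-40,0,0,0,150],[100,0,-40,0,0,0,150]]'; python3 - <<'E'
from h import *
s=state();print(s['time'],s['tcp_pos'])
b={}
for n in ['scene','side']:
    im=grab(n);cv2.imwrite(f'pics/{n}15.png',im['image'])
    W=cloud(im);old=np.load(f'{n}0.npz')['W']
    p=[.4957,.338,np.radians(7.4)];c,sn=np.cos(p[2]),np.sin(p[2])
    X=(W[...,:2]-p[:2])@np.array([[c,-sn],[sn,c]])*1000;z=W[...,2]*1000
    for zl,zh in((30,50),(60,75),(90,105),(105,120),(120,150)):
        m=(abs(X[...,0])<100)&(X[...,1]>-90)&(X[...,1]<-20)&(z>zl)&(z<zh)
        if m.sum()>3: print(n,'flap z',zl,zh,m.sum(),np.round(np.percentile(X[m],[5,50,95],axis=0),1).tolist())
    m=(X[...,1]>10)&(X[...,1]<130)&(abs(X[...,0])<130)&(z>52)&(z<64);print(n,'filter top',m.sum(),np.round(np.percentile(X[m],[1,99],axis=0),1).tolist(),np.percentile(z[m],[10,50,90]))
    for t in ['kettle','pot','jar']:
        for q in manip.cut_out(n,t)[:1]: print(n,t,round(q['p'],2),np.round(q['xy']),np.round(np.nanmedian(W[q['region']],axis=0),3))
cv2.imwrite('pics/side15c.png',cv2.resize(cv2.imread('pics/side15.png')[60:180,180:340],None,fx=4.5,fy=4.5,interpolation=cv2.INTER_CUBIC))
E
```

```text
time: 23.73
tcp_pos: [0.4865, 0.407, 0.2536]
orientation: [3.14, 0.0, 1.7]
contact_force: [0.1, 1.8, 0.5]
opening: 0.0346
time: 24.15
tcp_pos: [0.4727, 0.5084, 0.2935]
orientation: [3.14, -0.001, 1.703]
contact_force: [0.7, -0.2, -0.3]
opening: 0.035
24.15 [0.47271868 0.50842253 0.29346842]
scene flap z 30 50 155 [[-89.4, -65.1], [1.6, -60.5], [89.0, -56.8]]
scene flap z 60 75 137 [[-88.5, -75.5], [-1.2, -61.1], [91.4, -56.7]]
scene flap z 90 105 136 [[-90.9, -63.6], [1.3, -60.7], [90.4, -56.9]]
scene flap z 105 120 142 [[-84.8, -64.5], [9.5, -60.8], [88.8, -56.7]]
scene flap z 120 150 216 [[-88.5, -64.3], [-1.3, -60.1], [87.0, -54.8]]
scene filter top 513 [[-71.7, 25.3], [69.7, 108.3]] [54.24841004 57.60322923 60.87027919]
scene kettle 0.6 [284. 251.] [ 0.709 -0.385  0.105]
scene pot 0.88 [240. 195.] [ 0.431 -0.375  0.08 ]
scene jar 0.79 [436. 168.] [0.766 0.187 0.124]
side flap z 30 50 182 [[-91.2, -71.5], [-8.3, -63.0], [82.7, -59.3]]
side flap z 60 75 171 [[-92.7, -79.3], [1.3, -63.9], [87.4, -59.3]]
side flap z 90 105 165 [[-90.0, -65.7], [-1.2, -62.9], [86.4, -58.7]]
side flap z 105 120 178 [[-91.0, -67.4], [-10.2, -62.9], [85.6, -60.1]]
side flap z 120 150 208 [[-89.0, -66.5], [-5.8, -62.3], [86.8, -56.8]]
side filter top 225 [[-70.9, 32.0], [69.9, 105.6]] [53.81484186 55.98790307 58.20309554]
side kettle 0.85 [409. 227.] [ 0.657 -0.398  0.102]
side jar 0.6 [324. 118.] [0.739 0.18  0.1  ]
```

View pics/side15c.png

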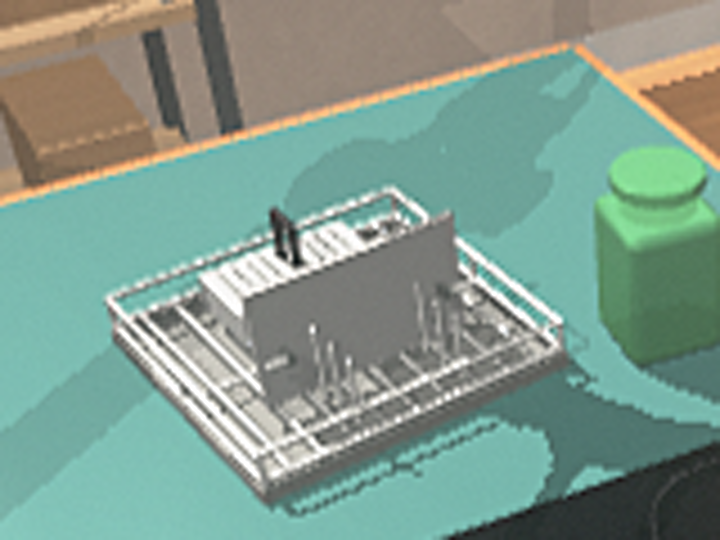

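View pics/scene15.png

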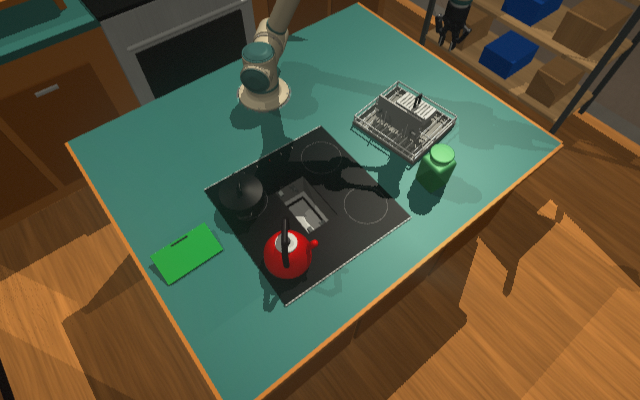

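The flap stands upright in its slot and the filter sits level on the flat side. The kettle, pot and jar have not moved, and the robot is clear.

```bash
python3 -m crank '[[0,0,0,0,0,0,150],[0,0,0,0,0,0,150]]' ; python3 -c "
from workcell import manip
print(manip.close_job())"
```

```text
time: 24.72
tcp_pos: [0.4742, 0.5044, 0.2937]
orientation: [3.14, 0.001, 1.698]
contact_force: [0.3, -0.4, 0.2]
opening: 0.0349
the job is handed in; nothing more can be done
None
```

I did the job in the order asked and handed it in at 24.7 s; it reports no verdict. I pressed the flap open at its mark, lifted it out and stood it upright in the rack slot centred at y = -55.5. The filter then went upright on the flat side, lifted by its handle. I lowered both slowly onto the wires until the weight came off the wrist (about 1 N and 3 N of push), then opened the fingers gradually.

**Last checks:**
- **Flap:** it stands vertical between its tines at rack y of about -60. It was still balancing on its edge rather than leaning on the tines.
- **Filter:** it sits level, with its top at about 57 mm as expected.
- **Bystanders:** the kettle and jar read the same in both cameras as at the start, to about 3 mm. The pot was confirmed only in the scene camera, because the side camera did not report it at the end. I did not touch the green look-alike.
- **Robot:** it was clear of everything.

**Disagreements:**
- The cameras differed by about 3 mm on the flap's position, so I re-measured with the wrist camera before gripping.
- The tool drifted about 10 mm while lowering the filter. I corrected this before the filter touched down.

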